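Slotted hex blank into the hooked rest

ROBOT

A 6-joint arm with a two-finger parallel gripper is mounted at the origin on a cart in front of the work surface, level with it; the furniture and walls round the work are solid. World frame = base frame: x ahead of the robot, y to its left, z up, the work surface at z = 0. Lengths are in m, angles in rad, forces in N, time in s.
With the tool pointing down it reaches from about 0.35 to 0.775 m from the base axis. Payload 5.5 kg.
Tool frame: the origin (TCP) lies between the finger pads; the fingertips stand 11 mm ahead of it and the grasp point (between the pads) lies 8 mm behind it (tips_ahead is the distance from the TCP to the fingertips, in m); z points along the fingers, y is the line along which they close (so a half turn about z gives the same grasp; the last joint's range is limited). The gripper opens to 85 mm and grips with 20 to 120 N. Pads are 22 mm wide; open, the fingers measure 114 mm over their backs; the gripper's body (76 mm by 85 mm) begins 54 mm behind the grasp point. The pads swing forward as they close: fully open they stand 13 mm farther back than shut.
Start: joints at [1.128, 0.313, 0.046, 1.304, 0, 1.431], TCP at [0.171, 0.549, 0.242] pointing down, gripper open.
Joint ranges: [-2.76, 2.76], [-0.86, 1.69], [-1.03, 1.26], [-2.2, 2.34], [-1.47, 1.5], [-3.14, 3.14]. Speed limits (rad/s): [2.57, 2.57, 3.14, 3.14, 3.14, 3.14].

INTERFACE

Orientations are given as a unit quaternion [w, x, y, z].
In Python, from workcell import * gives the robot as it stands. The module is installed in compiled form; this text tells all that it offers.
- The arm moves only by the tool jog_arm, never from a script. Its argument "moves" is a list of rows, each an object with "fingers": the closure, from 0 (fully open) to 1 (shut); "slide": the shift along the tool's x, y, z in mm, a list of three; "angular": the turn, a rotation vector about the tool's x, y, z in degrees, a list of three. A call has 1 to 10 rows; each row is the pose to reach, as a shift and turn from the pose commanded when the call began, along the tool's axes at that moment; what a row does not reach only later rows make up. A row lasts 1/12 s, in which the tool goes at most 41.7 mm and 7.16 degrees, less where a joint would pass 70% of its speed; a pose out of reach is approached as far as the arm can. A call with a gripper value outside its range is refused whole. The fingers move at their own pace and stop on an object; "squeeze" is the grip in N (left out, the last holds). Time passes only in rows, so rows that repeat a pose let the fingers close. It gives the time, the measured TCP pose, the force, the opening and the grip force at its end, in the units of the state.
- get_state(): the state, without advancing time (a new reading comes with each control period).
- read_camera(name): name is "scene" or "top"; returns a dict with "color" (384x512x3 uint8, red, green, blue), "fovy" (degrees; the focal length in pixels is half the picture's height over the tangent of half this angle, whatever the lens; pixels are square), "cx", "cy" (the principal point, pixels), "D" ([k1, k2, p1, p2, k3] as OpenCV has them; the pictures are not rectified), "world_from_camera" (4x4, takes a point from camera to world coordinates). Camera axes: x right, y down, z forward; pixel columns grow to the right and rows downward; lengths in m; the calibration is good to about 2 mm. A picture is of the moment at which its call begins. There is no depth.
- hand_in(): hands the job in; it is judged then, once.
Trained networks look in a picture, given as the dict that the camera call returned (one of the last four; its "shot" number tells which), for a name from the list of things; names that differ only in an ending like _2 or _b are one class to them, and where a whole thing is asked for, a point or a joint stands for the part that bears it (a point fixed in the world has none). Each returns a list of dicts, best first, with "p" (0 to 1); they miss things now and then, are a little off and sometimes report something else, mostly with a low value. They report only what shows in the picture. A call takes as long as a camera call.
- look_for(target, picture): "point" ([column, row] in pixels, amid what is visible of it).
- tip_of(target, picture): "point" ([column, row] in pixels: a listed point, or the origin of a listed thing).
The state is a dict: "clock": time; "joint_pos": joint angles; "qvel": joint speeds; "tau": joint torques, N m; "tcp_pos": TCP position; "orientation": TCP orientation; "wrist_force": force on the tool from outside, world axes, zero at the start; "ft_torque": the same for the moment, N m; "finger_gap": finger opening in m; "grip_force": force on a finger pad.
Only numpy, scipy, OpenCV 4.12 (cv2) and the standard library are available. Lean on these libraries where they do the work, as an engineer would, in place of code of your own. Each camera call takes 0.05 s, during which the arm holds its last target. There are 200 camera calls.

TASK

Roll the hexagonal timber blank over until its slotted flat faces up, then load it into the marking-out rest that way up: hook one end under the steel lip and lower the other end down behind the stop, so that it lies level and fully home in both saddles. Let go of it, and do not disturb the pliers or the small offcut.

Things in the scene. Friction and masses are not known exactly. Their poses are not given: they have to be found in the camera images.
- blank_slot (a point): Centre of the loose dark timber hexagonal prism: 56 mm across flats, 64.7 across corners, flats 32.3 wide, 170 long, about 0.3 kg. One flat has a slot 110 x 14 x 5 mm deep along its middle; the other five are plain. x: along the prism (ends alike); z: outward normal of the slotted flat. It starts lying on a flat, centre 28 mm up, slot 120 degrees from up, to one side or the other.
- hex_blank: The same prism: its centre again, x along it; the z axis is up at the start and no guide to the slot. As it lies its sides are corners, so parallel jaws hold it firmly only across two opposite flats, the tool tilted sideways 30 degrees from vertical. Pushed sideways near its top it rolls over one flat (60 degrees) at a time, 32 mm onwards.
- rest_seat (a point): Where the prism's centre lies when home in the fixed rest: 64 mm above the bench, over the middle of its plywood base (216 x 104 x 12 mm). x: along the rest, from stop to lip; z: up. Either end of the prism may go under the lip. Lip end and stop end leave 8 mm spare length; it goes in only with one end under the lip while the other is raised (10 to 15 degrees is ample).
- rest_saddle (a point): Middle of the floor of the saddle at the stop end, 28 mm below and 70 mm (-x) from the seat point; the other is at +70 mm. Floors are 36 mm above the bench, 22 mm long along x; the sides slope outwards at 60 degrees from level, about 17 mm high, and guide the lower flats with 1.5 mm play. Between the saddles the rest is open down to its base.
- rest_lip (a point): Middle of the lower free edge of the steel lip, 71 mm (+x) from the seat point and 66 mm above the saddle floors. The lip is 46 mm wide, 6 mm thick and reaches 18 mm beyond this edge to the upright back plate, whose inner face is 89 mm (+x) from the seat point.
- rest_stop (a point): Middle of the top inner edge of the steel stop: 89 mm (-x) from the seat point, 18 mm above the saddle floors. The stop is 46 mm wide and 8 mm thick.
- pliers: Pliers with blue handles, 167 x 49 x 12 mm, loose, lying on the bench along x between the two working places; the point is the centre of the underside. Leave alone.
- offcut: Flat pine offcut, 95 x 60 x 19 mm, loose, lying on the bench beyond the pliers; the point is the centre of the underside. Leave alone.

How it is judged:
At the end, for the whole second after the job is handed in: The blank lies at rest in both saddles of the rest, one end under the lip and the other behind the stop, slotted flat up and level (within 4 degrees), its centre within 6 mm along, 5 mm across and 3 mm in height of the seat point (angle between blank_slot's own z axis and vertical below 0.07 rad and angle between the x axis of blank_slot and the x axis of rest_seat, either way round below 0.07 rad and x of blank_slot in the frame of rest_seat between -0.006 and 0.006 m and y of blank_slot in the frame of rest_seat between -0.005 and 0.005 m and z of blank_slot in the frame of rest_seat between -0.003 and 0.003 m and linear speed of hex_blank below 0.02 m/s); the robot touches nothing.
It fails at once if the pliers or the small offcut are pushed more than 30 mm from where they lay (distance of any of pliers, offcut from where it was at the start of the episode above 0.03 m).
It also fails if it takes over 61 s, if anything falls off the work surface, if the arm or the gripper's body presses on something with over 40 N, if the wrist force passes 120 N, or if a joint passes its speed limit or range.

## Working session

There is one attempt and no reset: what is moved stays moved. The work goes in short steps, Python scripts to look and compute and a tool call to move; the robot and the scene stay as the last step left them, time stands still between calls to the robot, and variables do not carry over. Pictures are saved under pics/ and viewed, at most 10 in all, crops included, and the job is handed in when it is done.

Besides the shell and the picture viewer there is one more tool, called after "Emit:" as name([rows], argument=value, ...), one row to a line, values as JSON. jog_arm: Moves the arm, as the interface text tells. Its arguments: {"type":"object","properties":{"moves":{"type":"array","items":{"type":"object","properties":{"fingers":{"type":"number"},"slide":{"type":"array","items":{"type":"number"}},"angular":{"type":"array","items":{"type":"number"}}}}},"squeeze":{"type":"number"}},"required":["moves"]}

```bash
mkdir -p pics
cat > h.py <<'E'
from workcell import *
import numpy as np, cv2
from scipy.spatial.transform import Rotation as R
def K(p):
    h,w=p["color"].shape[:2]; f=h/2/np.tan(np.radians(p["fovy"])/2)
    return np.array([[f,0,p["cx"]],[0,f,p["cy"]],[0,0,1.]])
def ray(p,px):
    u=cv2.undistortPoints(np.array([[px]],float),K(p),np.array(p["D"],float))[0,0]
    T=np.array(p["world_from_camera"]); return T[:3,3],T[:3,:3]@np.array([u[0],u[1],1])
def onz(p,px,z):
    o,d=ray(p,px); return o+d*(z-o[2])/d[2]
def proj(p,X):
    T=np.linalg.inv(np.array(p["world_from_camera"])); r=cv2.Rodrigues(T[:3,:3])[0]
    return cv2.projectPoints(np.array(X,float).reshape(-1,1,3),r,T[:3,3],K(p),np.array(p["D"],float))[0][:,0]
def tri(a,b):
    A=[];B=[]
    for o,d in (a,b):
        d=d/np.linalg.norm(d);M=np.eye(3)-np.outer(d,d);A.append(M);B.append(M@o)
    x=np.linalg.solve(sum(A),sum(B)); return x
E
python3 - <<'E'
from h import *
np.set_printoptions(precision=4,suppress=True)
P={n:read_camera(n) for n in("scene","top")}
for n,p in P.items():
    cv2.imwrite(f"pics/{n}0.png",p["color"][:,:,::-1]); print(n,p["world_from_camera"],p["fovy"])
for t in ["blank_slot","hex_blank","rest_seat","rest_saddle","rest_lip","rest_stop","pliers","offcut"]:
    b={}
    for n,p in P.items():
        r=tip_of(t,p); print(t,n,[(np.round(q["point"],1),round(q["p"],2)) for q in r[:3]])
        if r: b[n]=ray(p,r[0]["point"])
    if len(b)==2: print("   ",tri(*b.values()))
print(get_state())
E
```

```text
scene [[ 0.6953 -0.3386  0.634  -0.1766]
 [-0.7188 -0.328   0.613  -0.6847]
 [ 0.0004 -0.8819 -0.4714  0.6199]
 [ 0.      0.      0.      1.    ]] 43.963187977624685
top [[ 0.0254 -0.9786  0.2041  0.3435]
 [-0.9997 -0.0252  0.0036  0.0191]
 [ 0.0016 -0.2041 -0.9789  0.9358]
 [ 0.      0.      0.      1.    ]] 55.82067390788854
blank_slot scene [(array([193.8, 198.4]), 0.75), (array([287.5, 261.9]), 0.67)]
blank_slot top [(array([208. , 219.4]), 0.62)]
    [0.4639 0.1552 0.0239]
hex_blank scene [(array([191.4, 197.3]), 0.6), (array([287.2, 259.2]), 0.44)]
hex_blank top [(array([205.3, 221. ]), 0.94)]
    [0.46   0.161  0.0263]
rest_seat scene [(array([299.1, 234.8]), 0.6)]
rest_seat top [(array([339.6, 213.6]), 0.8)]
    [ 0.4823 -0.1712  0.0584]
rest_saddle scene [(array([289.9, 261.2]), 0.71)]
rest_saddle top [(array([345.2, 238.1]), 0.65)]
    [ 0.427  -0.1916  0.0302]
rest_lip scene [(array([310.9, 201.1]), 0.9)]
rest_lip top [(array([329., 183.]), 0.69), (array([347.3, 238.2]), 0.28)]
    [ 0.5515 -0.141   0.098 ]
rest_stop scene [(array([287.4, 260.5]), 0.74), (array([239.8, 232.6]), 0.17)]
rest_stop top [(array([350.2, 247.8]), 0.63)]
    [ 0.404  -0.2008  0.0486]
pliers scene [(array([242.4, 233.8]), 0.56), (array([287.1, 206.1]), 0.49)]
pliers top [(array([268.8, 221.3]), 0.61)]
    [ 0.4724 -0.003  -0.0142]
offcut scene [(array([289.4, 206.2]), 0.82)]
offcut top [(array([275.8, 164.1]), 0.83)]
    [ 0.6246 -0.0183  0.003 ]
{'clock': 0.9, 'joint_pos': array([1.1284, 0.3132, 0.0461, 1.3036, 0.    , 1.4312]), 'qvel': array([-0.0003,  0.0007, -0.0003,  0.0009, -0.0007, -0.0018]), 'tau': array([  0.0012, -48.0441,  29.8816,  -0.0001,   0.    ,   0.    ]), 'tcp_pos': array([0.1715, 0.5489, 0.2423]), 'orientation': array([0.    , 0.1508, 0.9886, 0.0001]), 'wrist_force': array([-0.3233, -0.0486, -0.4922]), 'ft_torque': array([-0.0063, -0.0762, -0.0254]), 'grip_force': 0.0, 'finger_gap': 0.0854417793725512}
```

View pics/scene0.png

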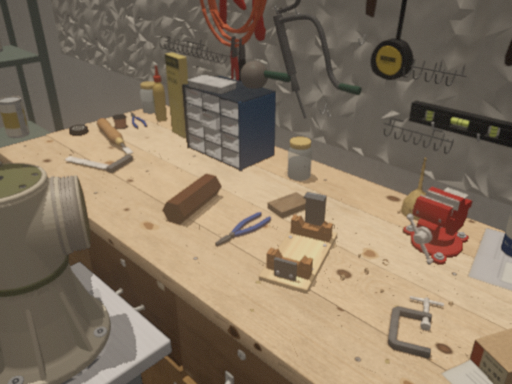

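View pics/top0.png

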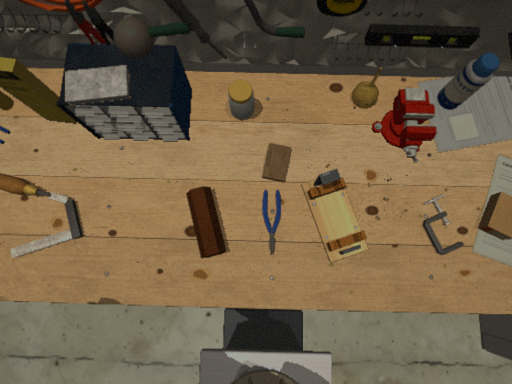

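Run:
```python
import cv2,numpy as np
a=cv2.imread("pics/scene0.png")[165:230,150:240]; t=cv2.imread("pics/top0.png")
f=lambda c,s:cv2.resize(c,None,fx=s,fy=s,interpolation=cv2.INTER_CUBIC)
a=f(a,8)[:, :]; a=np.clip(a.astype(float)*1.6,0,255).astype(np.uint8); cv2.imwrite("pics/c1.png",a)
b=f(t[165:270,180:235],5); c=f(t[165:270,295:375],5); cv2.imwrite("pics/c2.png",np.hstack([np.clip(b*1.5,0,255).astype(np.uint8),c]))
```

```text
(no output)
```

View pics/c1.png

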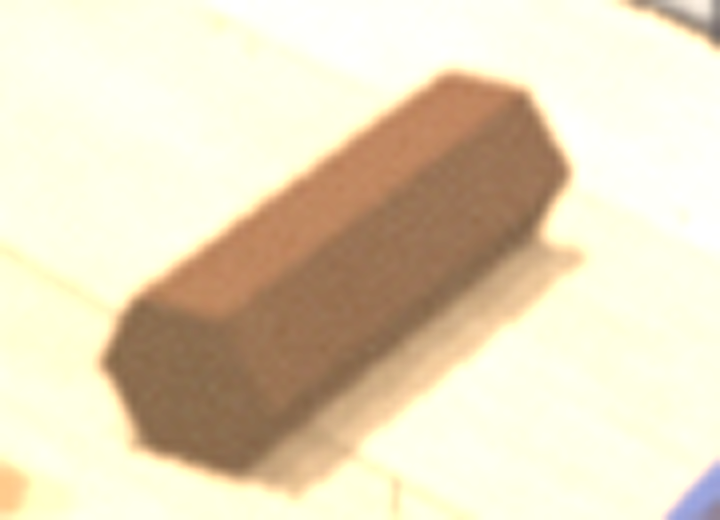

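View pics/c2.png

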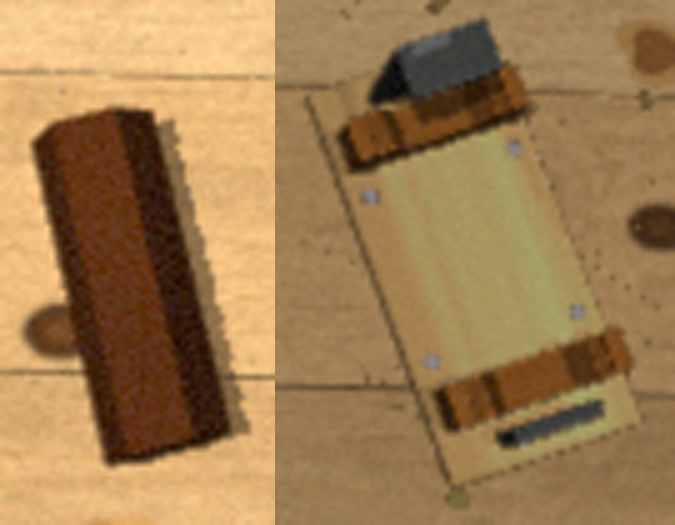

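```bash
cat > fit.py <<'E'
from h import *
from scipy.optimize import minimize, least_squares
def prism(x,y,yaw,z=.028,roll=0,pitch=0):
    a=np.radians(60*np.arange(6)); r=.03233
    V=[[s*.085,r*np.cos(t),r*np.sin(t)] for s in(-1,1) for t in a]
    return (R.from_euler('ZYX',[yaw,pitch,roll]).apply(V))+[x,y,z]
def mask(p):
    c=p["color"].astype(int); hsv=cv2.cvtColor(p["color"],cv2.COLOR_RGB2HSV)
    return c
def hull(p,V,s=4):
    m=np.zeros((384*s,512*s),np.uint8); q=cv2.convexHull(np.round(proj(p,V)*s+s/2-.5).astype(np.int32)); cv2.fillConvexPoly(m,q,255)
    return cv2.resize(m,(512,384),interpolation=cv2.INTER_AREA)/255.
def fitblank(P,x0,thr,rois,z=.028):
    M={}
    for n,p in P.items():
        c=p["color"].astype(int); m=((c.sum(2)<thr[n])&(c[:,:,0]>c[:,:,2]*1.15)).astype(float)
        r=rois[n]; k=np.zeros_like(m); k[r[1]:r[3],r[0]:r[2]]=1; M[n]=m*k
    f=lambda v:sum(np.abs(hull(P[n],prism(v[0],v[1],v[2],z))-M[n]).sum() for n in P)
    best=minimize(f,x0,method='Nelder-Mead',options=dict(initial_simplex=np.array([x0]*4)+np.vstack([[0,0,0],np.diag([.012,.012,.1])]),xatol=1e-5,fatol=.01))
    return best.x,best.fun,M
E
python3 - <<'E'
from fit import *
np.set_printoptions(precision=4,suppress=True)
P={n:read_camera(n) for n in("scene","top")}
for n,(u,v) in dict(scene=(190,190),top=(200,210)).items(): print(n,P[n]["color"][v-1:v+2,u].tolist())
for u in range(215,240,2): print(u,P["top"]["color"][215,u],end=' ')
print(); 
for v in range(200,225,2): print(v,P["scene"]["color"][v,205],end=' ')
r=dict(scene=(155,165,230,230),top=(183,180,232,262))
for th in (dict(scene=230,top=190),dict(scene=260,top=215)):
  for S in (P,{"top":P["top"]},{"scene":P["scene"]}):
    x,f,M=fitblank(S,[.46,.16,.25],th,r); print(th,list(S),x,np.degrees(x[2]),f,[m.sum() for m in M.values()])
# rest
E
```

```text
scene [[119, 86, 61], [118, 85, 59], [118, 86, 61]]
top [[67, 32, 11], [70, 39, 18], [72, 41, 19]]
215 [37 20  9] 217 [64 46 31] 219 [93 75 52] 221 [152 119  82] 223 [165 132  90] 225 [169 134  89] 227 [152 123  84] 229 [160 127  85] 231 [157 124  82] 233 [158 128  83] 235 [156 123  79] 237 [157 124  82] 239 [157 125  81] 
200 [88 68 48] 202 [91 71 51] 204 [117  97  75] 206 [130 108  83] 208 [143 121  94] 210 [155 131 102] 212 [187 160 125] 214 [212 185 148] 216 [210 182 146] 218 [211 183 147] 220 [213 185 148] 222 [213 184 148] 224 [212 185 149] {'scene': 230, 'top': 190} ['scene', 'top'] [0.4596 0.1582 0.3011] 17.24944646089949 742.5803921568627 [np.float64(943.0), np.float64(1862.0)]
{'scene': 230, 'top': 190} ['top'] [0.4588 0.1585 0.2834] 16.238979517011156 144.00392156862742 [np.float64(1862.0)]
{'scene': 230, 'top': 190} ['scene'] [0.4587 0.1545 0.3467] 19.86455895466627 559.1411764705882 [np.float64(943.0)]
{'scene': 260, 'top': 215} ['scene', 'top'] [0.4593 0.1571 0.3036] 17.394166408970175 649.392156862745 [np.float64(1102.0), np.float64(1982.0)]
{'scene': 260, 'top': 215} ['top'] [0.4586 0.1577 0.297 ] 17.01495223830571 196.92156862745097 [np.float64(1982.0)]
{'scene': 260, 'top': 215} ['scene'] [0.4595 0.1558 0.3283] 18.81231008660335 418.2862745098039 [np.float64(1102.0)]
```

```bash
python3 - <<'E'
s=open('fit.py').read()
s=s.replace("m=((c.sum(2)<thr[n])&(c[:,:,0]>c[:,:,2]*1.15)).astype(float)","m=(c[:,:,0]>c[:,:,2]*thr[n]).astype(float)")
open('fit.py','w').write(s)
E
python3 - <<'E'
from fit import *
np.set_printoptions(precision=4,suppress=True)
P={n:read_camera(n) for n in("scene","top")}
r=dict(scene=(155,165,230,230),top=(183,180,232,262))
for th in (dict(scene=1.65,top=2.4),):
  for S in ({"top":P["top"]},{"scene":P["scene"]},P):
    x,f,M=fitblank(S,[.46,.16,.29],th,r); print(list(S),x,np.degrees(x[2]),f,[m.sum() for m in M.values()])
# rectify -y-side lower flat in scene
p=P["scene"]; V=prism(*x)  # angles: local y axis ~ +y
print("verts",proj(p,V))
big=cv2.resize(p["color"],None,fx=1,fy=1)
def rect(p,i,j):
    q=proj(p,[V[i],V[6+i],V[6+j],V[j]]).astype(np.float32)
    H=cv2.getPerspectiveTransform(q,np.float32([[0,0],[340,0],[340,64],[0,64]])); return cv2.warpPerspective(p["color"],H,(340,64),flags=cv2.INTER_LINEAR)
ims=[rect(p,2,3),rect(p,3,4)]
im=np.vstack(ims).astype(float); im[64:]*=1.6
cv2.imwrite("pics/slot.png",cv2.resize(np.clip(im*1.3,0,255).astype(np.uint8)[:,:,::-1],None,fx=2,fy=2))
g=ims[1].mean(2); print("lower flat rows mid x/ends:"); 
for y in range(4,64,6): print(y,g[y:y+6,100:240].mean().round(1),g[y:y+6,8:50].mean().round(1),g[y:y+6,290:332].mean().round(1))
# rest
yaw0=np.radians(22)
pts=dict(rest_seat=(0,0,.064),rest_saddle=(-.07,0,.036),rest_lip=(.071,0,.102),rest_stop=(-.089,0,.054))
obs=[]
for n,p in P.items():
    for t,l in pts.items():
        q=tip_of(t,p)
        if q and q[0]["p"]>.4: obs.append((p,l,q[0]["point"],t+n))
for l,px in (((-.108,.052,.012),(330,262.4)),((-.108,-.052,.012),(367.6,249)),((.108,.052,.012),(301.4,184.4))): obs.append((P["top"],l,px,"corner"))
def res(v): 
    return np.concatenate([proj(p,R.from_euler('z',v[2]).apply(l)+[v[0],v[1],0])[0]-px for p,l,px,_ in obs])
s=least_squares(res,[.48,-.17,yaw0],loss='soft_l1'); print("rest",s.x,np.degrees(s.x[2])); 
for o,e in zip(obs,res(s.x).reshape(-1,2)): print(o[3],e)
E
```

```text
['top'] [0.46 0.16 0.29] 16.615776058793873 210.21960784313723 [np.float64(1743.0)]
['scene'] [0.4604 0.1563 0.3027] 17.345267348290612 86.85098039215686 [np.float64(1451.0)]
['scene', 'top'] [0.4598 0.1588 0.3001] 17.19432652960664 341.56470588235294 [np.float64(1451.0), np.float64(1743.0)]
verts [[161.2349 209.5658]
 [165.6771 201.0016]
 [176.9763 204.129 ]
 [183.5933 215.9756]
 [178.8217 224.3281]
 [167.762  221.0503]
 [199.927  180.4117]
 [204.4854 172.3124]
 [214.9529 174.8117]
 [220.6542 185.5468]
 [215.826  193.4799]
 [205.5658 190.8476]]
lower flat rows mid x/ends:
4 71.7 70.4 75.1
10 70.7 69.3 74.1
16 69.6 68.2 73.2
22 68.8 67.2 71.9
28 68.4 66.4 70.5
34 68.4 66.5 69.4
40 69.1 67.7 69.1
46 70.4 69.9 69.4
52 72.5 72.5 70.6
58 75.6 76.2 73.0
rest [ 0.4847 -0.1667  0.3618] 20.729760156426778
rest_seatscene [-1.9462  0.1086]
rest_saddlescene [-3.0501 -3.6808]
rest_lipscene [ 1.1487 -0.4839]
rest_seattop [-0.9526 -0.1471]
rest_saddletop [ 0.8472 -0.9655]
rest_liptop [ 1.0064 -0.325 ]
rest_stoptop [2.7202 2.5084]
corner [0.1754 0.4417]
corner [ 0.8177 -0.0064]
corner [-1.4267 -0.6817]
```

View pics/slot.png

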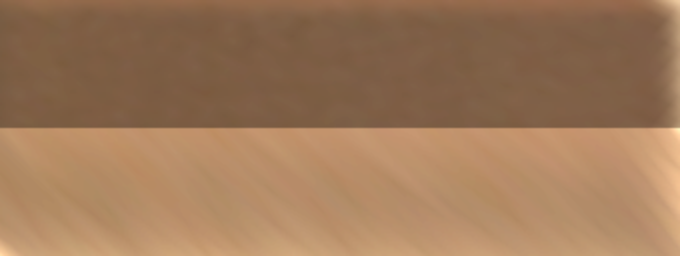

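```bash
cat > plan.py <<'E'
from h import *
np.set_printoptions(precision=1,suppress=True)
def frame(yaw,tilt,pitch=0):
    """tool rotation over prism with axis heading yaw; tilt (deg)= roll about prism x (-30: body leans to +y side); pitch: +x end down (deg)"""
    B=R.from_euler('z',yaw)*R.from_euler('y',pitch,degrees=True)*R.from_euler('x',tilt,degrees=True)
    return B*R.from_matrix(np.array([[-1,0,0],[0,1,0],[0,0,-1.]]))
def step(p0,R0,p1,R1,name=''):
    s=R0.inv().apply(np.array(p1)-p0)*1000; w=np.degrees((R0.inv()*R1).as_rotvec())
    print(name,"slide",s,"ang",w,"rows",round(max(np.linalg.norm(s)/41.7,np.linalg.norm(w)/7.16),1),"tcp",np.array(p1)*1000)
    return np.array(p1),R1
def cur():
    s=get_state(); q=s["orientation"]; return s["tcp_pos"],R.from_quat([q[1],q[2],q[3],q[0]])
E
python3 - <<'E'
from plan import *
C=np.array([.4596,.1578,.028]); yaw=np.radians(17.2)
p,r=cur(); A=frame(yaw,-30); a=A.apply([0,0,1])
print(a, get_state()["clock"])
q=step(p,r,C-.100*a,A,"pre"); q=step(*q,C-.009*a,A,"down")
E
```

```text
[ 0.1 -0.5 -0.9] 1.5
pre slide [-363.3 -246.2  127.7] ang [ 29.1  -9.  -33.7] rows 11.0 tcp [444.8 205.6 114.6]
down slide [ 0. -0. 91.] ang [0. 0. 0.] rows 2.2 tcp [458.3 162.1  35.8]
```

Emit:
jog_arm([
  {"slide": [-363.3,-246.2,127.7],"angular": [29.1,-9,-33.7],"fingers": 0},
  {"slide": [-363.3,-246.2,127.7],"angular": [29.1,-9,-33.7],"fingers": 0},
  {"slide": [-363.3,-246.2,127.7],"angular": [29.1,-9,-33.7],"fingers": 0},
  {"slide": [-363.3,-246.2,127.7],"angular": [29.1,-9,-33.7],"fingers": 0},
  {"slide": [-363.3,-246.2,127.7],"angular": [29.1,-9,-33.7],"fingers": 0},
  {"slide": [-363.3,-246.2,127.7],"angular": [29.1,-9,-33.7],"fingers": 0},
  {"slide": [-363.3,-246.2,127.7],"angular": [29.1,-9,-33.7],"fingers": 0},
  {"slide": [-363.3,-246.2,127.7],"angular": [29.1,-9,-33.7],"fingers": 0},
  {"slide": [-363.3,-246.2,127.7],"angular": [29.1,-9,-33.7],"fingers": 0},
  {"slide": [-363.3,-246.2,127.7],"angular": [29.1,-9,-33.7],"fingers": 0},
])

```text
clock: 2.33
tcp_pos: [0.4216, 0.2347, 0.1252]
orientation: [0.038, -0.144, 0.955, -0.256]
wrist_force: [0.4, 0.7, 0.3]
finger_gap: 0.0858
grip_force: 0.0
```

Emit:
jog_arm([
  {"slide": [0,0,0],"angular": [0,0,0],"fingers": 0},
  {"slide": [0,0,0],"angular": [0,0,0],"fingers": 0},
  {"slide": [0,0,0],"angular": [0,0,0],"fingers": 0},
])

```text
clock: 2.58
tcp_pos: [0.4207, 0.2358, 0.1261]
orientation: [0.038, -0.144, 0.955, -0.256]
wrist_force: [0.3, 0.1, -0.3]
finger_gap: 0.0856
grip_force: 0.0
```

Run:
```python
from plan import *
C=np.array([.4596,.1578,.028]); yaw=np.radians(17.2)
p,r=cur(); A=frame(yaw,-30); a=A.apply([0,0,1])
q=step(p,r,C-.060*a,A,"pre"); 
q2=step(p,r,C-.009*a,A,"down (same call)")
```

```text
pre slide [-14.2 -25.5  67.9] ang [ 0.  -0.1 -0.1] rows 1.8 tcp [450.7 186.5  80. ]
down (same call) slide [-14.3 -25.5 118.9] ang [ 0.  -0.1 -0.1] rows 2.9 tcp [458.3 162.1  35.8]
```

Emit:
jog_arm([
  {"slide": [-14.2,-25.5,30],"angular": [0,0,0],"fingers": 0},
  {"slide": [-14.2,-25.5,60],"angular": [0,0,0],"fingers": 0},
  {"slide": [-14.2,-25.5,80],"angular": [0,0,0],"fingers": 0},
  {"slide": [-14.2,-25.5,100],"angular": [0,0,0],"fingers": 0},
  {"slide": [-14.2,-25.5,110],"angular": [0,0,0],"fingers": 0},
  {"slide": [-14.2,-25.5,119],"angular": [0,0,0],"fingers": 0},
  {"slide": [-14.2,-25.5,119],"angular": [0,0,0],"fingers": 0},
  {"slide": [-14.2,-25.5,119],"angular": [0,0,0],"fingers": 0},
])

```text
clock: 3.25
tcp_pos: [0.458, 0.1633, 0.0357]
orientation: [0.038, -0.145, 0.955, -0.256]
wrist_force: [0.9, -0.1, 0.1]
finger_gap: 0.0851
grip_force: 0.0
```

No contact. Close on it with moderate squeeze.

Emit:
jog_arm([
  {"fingers": 0.6},
  {"fingers": 0.6},
  {"fingers": 0.6},
  {"fingers": 0.6},
  {"fingers": 0.6},
  {"fingers": 0.6},
  {"fingers": 0.6},
], squeeze=60)

```text
schema error: expected keys fingers, slide, angular
```

Run:
```python
from h import *
P=read_camera("scene"); cv2.imwrite("pics/g1.png",cv2.resize(P["color"][110:250,110:290,::-1],None,fx=4,fy=4,interpolation=cv2.INTER_CUBIC)); print(get_state())
```

```text
{'clock': 3.3, 'joint_pos': array([ 0.47137728,  0.42825067, -0.4459766 ,  0.79385015, -0.51510449,
        0.19588116]), 'qvel': array([-0.00421585, -0.00810035,  0.00755437,  0.00017413, -0.00060591,
       -0.0028689 ]), 'tau': array([-2.12674490e-01, -4.52877939e+01,  2.09087759e+01,  9.18059126e-01,
       -1.64114010e+00, -9.52963564e-04]), 'tcp_pos': array([0.45835487, 0.16350965, 0.03612237]), 'orientation': array([ 0.03888862, -0.14489398,  0.95502308, -0.2557818 ]), 'wrist_force': array([-0.07048239,  0.1351094 ,  0.10556704]), 'ft_torque': array([0.4382588 , 0.09534242, 0.0337859 ]), 'grip_force': 0.0, 'finger_gap': 0.08503017619858337}
```

View pics/g1.png

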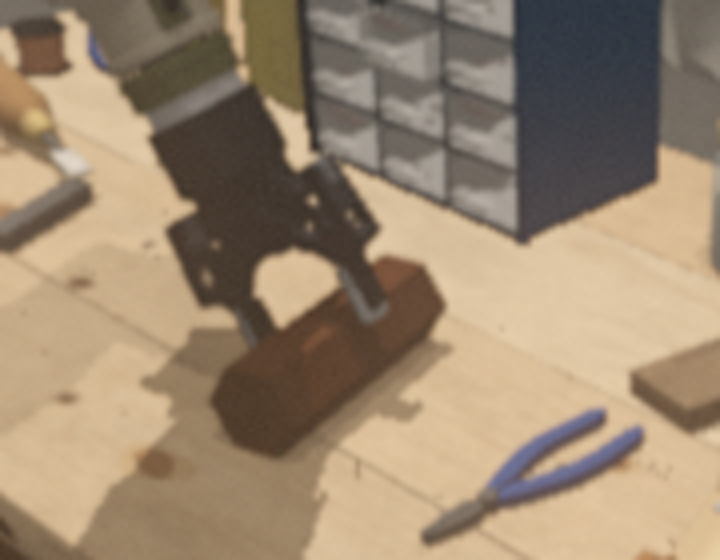

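Emit:
jog_arm([
  {"slide": [0,0,0],"angular": [0,0,0],"fingers": 0.6},
  {"slide": [0,0,0],"angular": [0,0,0],"fingers": 0.6},
  {"slide": [0,0,0],"angular": [0,0,0],"fingers": 0.6},
  {"slide": [0,0,0],"angular": [0,0,0],"fingers": 0.6},
  {"slide": [0,0,0],"angular": [0,0,0],"fingers": 0.6},
  {"slide": [0,0,0],"angular": [0,0,0],"fingers": 0.6},
], squeeze=60)

```text
clock: 3.8
tcp_pos: [0.4588, 0.163, 0.0366]
orientation: [0.039, -0.144, 0.955, -0.256]
wrist_force: [-1.8, 3.0, 6.1]
finger_gap: 0.0545
grip_force: 64.7
```

Emit:
jog_arm([
  {"slide": [0,-12,-21],"angular": [0,0,0],"fingers": 0.6},
  {"slide": [0,-22,-38],"angular": [-4,0,0],"fingers": 0.6},
  {"slide": [0,-30,-52],"angular": [-11,0,0],"fingers": 0.6},
  {"slide": [0,-30,-52],"angular": [-18,0,0],"fingers": 0.6},
  {"slide": [0,-30,-52],"angular": [-25,0,0],"fingers": 0.6},
  {"slide": [0,-30,-52],"angular": [-32,0,0],"fingers": 0.6},
  {"slide": [0,-30,-52],"angular": [-39,0,0],"fingers": 0.6},
  {"slide": [0,-30,-52],"angular": [-46,0,0],"fingers": 0.6},
  {"slide": [0,-30,-52],"angular": [-53,0,0],"fingers": 0.6},
  {"slide": [0,-30,-52],"angular": [-60,0,0],"fingers": 0.6},
])

```text
clock: 4.63
tcp_pos: [0.459, 0.1617, 0.0967]
orientation: [-0.037, -0.144, 0.955, 0.258]
wrist_force: [-0.4, 0.2, -4.0]
finger_gap: 0.0543
grip_force: 65.5
```

Emit:
jog_arm([
  {"slide": [0,0,0],"angular": [0,0,0],"fingers": 0.6},
  {"slide": [0,0,0],"angular": [0,0,0],"fingers": 0.6},
])

```text
clock: 4.8
tcp_pos: [0.4583, 0.1605, 0.0942]
orientation: [-0.04, -0.142, 0.956, 0.255]
wrist_force: [-0.0, -1.1, -3.2]
finger_gap: 0.0546
grip_force: 65.7
```

Run:
```python
from plan import *
p,r=cur(); A=frame(np.radians(17.2),30); print(p*1000,r.as_matrix(),get_state()["grip_force"])
step(p,r,[p[0],p[1],.0362],A,"down")
P=read_camera("scene"); cv2.imwrite("pics/g2.png",cv2.resize(P["color"][90:250,110:290,::-1],None,fx=3,fy=3,interpolation=cv2.INTER_CUBIC))
```

```text
[458.3 160.5  94.2] [[-1.  -0.3 -0.1]
 [-0.3  0.8  0.5]
 [ 0.   0.5 -0.9]] 65.74056833982468
down slide [ -0.2 -28.9  50.3] ang [-0.1 -0.1 -0.3] rows 1.4 tcp [458.3 160.5  36.2]
```

View pics/g2.png

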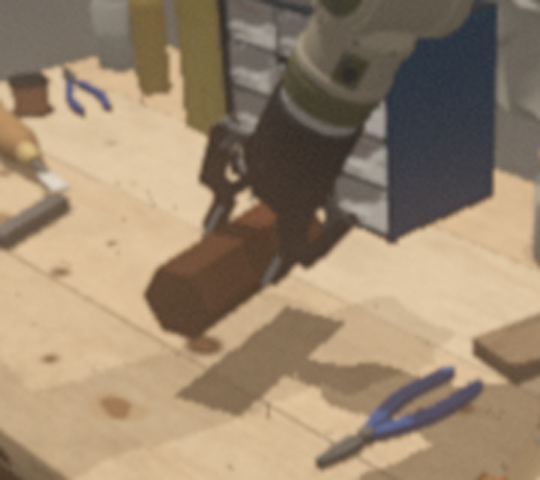

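Emit:
jog_arm([
  {"slide": [0,-14,24],"angular": [0,0,0],"fingers": 0.6},
  {"slide": [0,-25,43],"angular": [0,0,0],"fingers": 0.6},
  {"slide": [0,-27,47],"angular": [0,0,0],"fingers": 0.6},
  {"slide": [0,-28.5,49.5],"angular": [0,0,0],"fingers": 0.6},
  {"slide": [0,-28.8,50],"angular": [0,0,0],"fingers": 0.6},
  {"slide": [0,-28.8,50],"angular": [0,0,0],"fingers": 0.6},
])

```text
clock: 5.35
tcp_pos: [0.4586, 0.1628, 0.039]
orientation: [-0.038, -0.145, 0.955, 0.255]
wrist_force: [0.7, 0.1, -4.2]
finger_gap: 0.0544
grip_force: 65.7
```

Emit:
jog_arm([
  {"slide": [0,0,0],"angular": [0,0,0],"fingers": 0},
  {"slide": [0,0,0],"angular": [0,0,0],"fingers": 0},
  {"slide": [0,0,0],"angular": [0,0,0],"fingers": 0},
  {"slide": [0,0,0],"angular": [0,0,0],"fingers": 0},
  {"slide": [0,0,0],"angular": [0,0,0],"fingers": 0},
  {"slide": [0,0,0],"angular": [0,0,0],"fingers": 0},
])

```text
clock: 5.85
tcp_pos: [0.4584, 0.1621, 0.0381]
orientation: [-0.039, -0.144, 0.955, 0.256]
wrist_force: [-0.0, 0.1, -0.0]
finger_gap: 0.0855
grip_force: 0.0
```

Emit:
jog_arm([
  {"slide": [0,0,-25],"angular": [0,0,0],"fingers": 0},
  {"slide": [0,0,-60],"angular": [0,0,0],"fingers": 0},
  {"slide": [0,0,-100],"angular": [0,0,0],"fingers": 0},
  {"slide": [0,20,-130],"angular": [7,0,0],"fingers": 0},
  {"slide": [0,40,-140],"angular": [14,0,0],"fingers": 0},
  {"slide": [0,60,-140],"angular": [21,0,0],"fingers": 0},
  {"slide": [0,90,-140],"angular": [28,0,0],"fingers": 0},
  {"slide": [0,120,-130],"angular": [35,0,0],"fingers": 0},
  {"slide": [0,140,-120],"angular": [42,0,0],"fingers": 0},
  {"slide": [0,140,-120],"angular": [49,0,0],"fingers": 0},
])

```text
clock: 6.68
tcp_pos: [0.4401, 0.2244, 0.2145]
orientation: [0.028, -0.148, 0.975, -0.164]
wrist_force: [0.2, 0.1, -1.4]
finger_gap: 0.0853
grip_force: 0.0
```

Run:
```python
from fit import *
np.set_printoptions(precision=4,suppress=True)
P={n:read_camera(n) for n in("scene","top")}
print(get_state()["tcp_pos"],get_state()["clock"])
r=dict(scene=(155,165,230,230),top=(183,180,232,262))
for S in ({"scene":P["scene"]},P):
    x,f,M=fitblank(S,[.458,.165,.295],dict(scene=1.65,top=2.4),r); print(list(S),x,np.degrees(x[2]),f,[m.sum() for m in M.values()])
for n,p in P.items(): print(n,[(q["point"],q["p"]) for q in tip_of("blank_slot",p)])
f=lambda c,s:cv2.resize(c,None,fx=s,fy=s,interpolation=cv2.INTER_CUBIC)
a=f(P["scene"]["color"][110:240,130:250],4); b=f(P["top"]["color"][165:270,165:245],4)
h=max(a.shape[0],b.shape[0]); z=np.zeros((h,a.shape[1]+b.shape[1],3),np.uint8); z[:a.shape[0],:a.shape[1]]=a; z[:b.shape[0],a.shape[1]:]=b
cv2.imwrite("pics/r1.png",np.clip(z[:,:,::-1]*1.5,0,255).astype(np.uint8))
```

```text
[0.4384 0.2242 0.211 ] 6.7833
['scene'] [0.4558 0.1628 0.3093] 17.72045917643616 87.2235294117647 [np.float64(1464.0)]
['scene', 'top'] [0.457  0.1653 0.3053] 17.493599844719 423.8039215686274 [np.float64(1464.0), np.float64(1605.0)]
scene [([191.1, 194.4], 0.77)]
top [([204.3, 221.6], 0.58)]
```

View pics/r1.png

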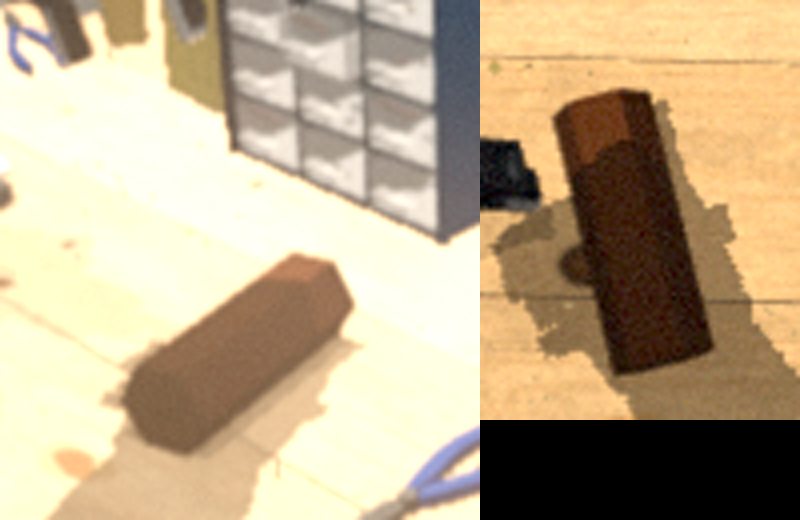

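Run:
```python
from fit import *
np.set_printoptions(precision=1,suppress=True,linewidth=150)
p=read_camera("top"); V=prism(.458,.1645,.302)
def rect(i,j):
    q=proj(p,[V[i],V[6+i],V[6+j],V[j]]).astype(np.float32)
    H=cv2.getPerspectiveTransform(q,np.float32([[0,0],[170,0],[170,32],[0,32]])); return cv2.warpPerspective(p["color"],H,(170,32)).astype(float).sum(2)
for n,(i,j) in dict(plusY=(0,1),top=(1,2),minusY=(2,3)).items():
    g=rect(i,j); print(n); print(np.array([[g[y:y+4,x:x+17].mean() for x in range(0,170,17)] for y in range(0,32,4)]))
```

```text
plusY
[[ 66.3  53.   53.   51.8  50.5  65.4  73.  107.  131.6 128. ]
 [ 55.7  44.3  44.4  46.9  50.6  53.3  56.5  69.7  97.5 100.1]
 [ 54.8  41.8  46.   47.7  46.9  47.1  51.9  61.6  87.3  97.3]
 [ 54.9  42.   47.2  49.1  43.6  47.5  50.8  61.   89.4  96. ]
 [ 53.8  45.1  52.7  46.2  46.3  49.4  52.9  64.2  92.5  95.7]
 [ 54.6  50.9  56.   51.5  56.9  53.7  57.7  66.8  94.7  97.9]
 [ 63.6  60.4  61.5  66.2  64.6  61.6  61.2  74.5 107.1 109.2]
 [ 67.9  64.6  67.7  72.3  69.5  70.8  65.5  86.  119.9 127.1]]
top
[[ 63.6  67.3  69.2  69.6  69.2  75.9  72.4  91.3 126.5 135.5]
 [ 65.1  69.3  67.1  68.4  69.2  74.7  72.2  99.5 127.6 137. ]
 [ 62.1  66.8  71.8  64.2  68.   72.5  71.9  89.7 127.4 136.7]
 [ 62.9  67.4  68.1  66.5  69.9  69.6  76.   78.1 126.6 135.5]
 [ 68.   71.8  64.2  69.8  71.3  68.7  73.4  70.9 123.4 137.1]
 [ 60.5  73.2  66.1  72.1  71.4  75.9  74.1  75.5 123.8 138.2]
 [ 65.   68.7  68.1  72.9  68.7  74.6  71.   67.4 121.  138.4]
 [ 61.   59.8  55.6  66.1  66.3  65.5  61.4  59.6  95.5 126.7]]
minusY
[[ 57.1  50.1  51.8  56.6  54.9  56.   51.6  60.4  70.7  94.9]
 [ 53.2  50.6  49.2  57.4  57.1  52.5  55.4  56.3  63.9  96.4]
 [ 55.6  51.2  50.1  53.6  52.1  53.4  60.8  57.7  69.4  99.8]
 [ 51.9  50.6  50.   57.6  54.   52.4  58.5  57.8  70.1  99.8]
 [ 51.7  44.6  50.9  52.2  47.9  54.1  55.6  57.8  72.3  98.4]
 [ 61.8  56.5  58.2  57.8  57.8  59.7  60.6  63.7  69.   95.4]
 [125.7 108.6 117.9 114.7 109.5 110.3 108.2 101.2 104.2 146.2]
 [198.  184.5 207.8 204.4 200.9 200.8 193.4 183.8 189.5 254.7]]
```

Emit:
jog_arm([
  {"slide": [40,0,0],"angular": [7,0,0],"fingers": 0},
  {"slide": [80,0,0],"angular": [11,0,0],"fingers": 0},
  {"slide": [120,0,0],"angular": [11,0,0],"fingers": 0},
  {"slide": [120,0,0],"angular": [11,0,0],"fingers": 0},
  {"slide": [120,0,0],"angular": [11,0,0],"fingers": 0},
])

```text
clock: 7.35
tcp_pos: [0.3244, 0.1835, 0.2119]
orientation: [0.037, -0.143, 0.955, -0.256]
wrist_force: [0.9, 0.4, -0.3]
finger_gap: 0.0854
grip_force: 0.0
```

Run:
```python
from fit import *
np.set_printoptions(precision=4,suppress=True,linewidth=150)
P={n:read_camera(n) for n in("scene","top")}; p=P["top"]
s=get_state(); print(s["tcp_pos"],s["orientation"],s["clock"])
r=dict(scene=(155,165,230,230),top=(183,180,232,262))
for S in ({"scene":P["scene"]},P):
    x,f,M=fitblank(S,[.458,.165,.295],dict(scene=1.65,top=2.4),r); print(list(S),x,np.degrees(x[2]),f,[m.sum() for m in M.values()])
V=prism(.458,.1645,.302)
def rect(i,j):
    q=proj(p,[V[i],V[6+i],V[6+j],V[j]]).astype(np.float32)
    H=cv2.getPerspectiveTransform(q,np.float32([[0,0],[170,0],[170,32],[0,32]])); return cv2.warpPerspective(p["color"],H,(170,32)).astype(float).sum(2)
np.set_printoptions(precision=0,suppress=True,linewidth=150)
for n,(i,j) in dict(plusY=(0,1),top=(1,2)).items():
    g=rect(i,j); print(n); print(np.array([[g[y:y+4,x:x+17].mean() for x in range(0,170,17)] for y in range(0,32,4)]))
```

```text
[0.3269 0.1849 0.2124] [ 0.0389 -0.1423  0.9556 -0.2551] 7.45
['scene'] [0.4572 0.1631 0.3271] 18.744165728549316 85.81176470588235 [np.float64(1450.0)]
['scene', 'top'] [0.4576 0.1657 0.3012] 17.257650415834163 316.12549019607843 [np.float64(1450.0), np.float64(1719.0)]
plusY
[[ 64.  80.  94.  84.  91. 111. 120. 122. 129. 133.]
 [ 63.  79.  81.  82.  85.  87.  92.  95.  93. 102.]
 [ 72.  78.  77.  79.  82.  84.  88.  89.  84.  94.]
 [ 77.  75.  77.  79.  74.  86.  91.  85.  85.  95.]
 [ 79.  76.  82.  84.  78.  87.  93.  82.  86.  95.]
 [ 90.  87.  91.  94.  93.  88. 100.  88.  90.  94.]
 [104. 105. 104. 108. 107. 102. 111. 106. 102. 110.]
 [115. 114. 112. 119. 122. 117. 120. 120. 117. 129.]]
top
[[113. 119. 119. 124. 125. 118. 124. 125. 124. 132.]
 [116. 123. 119. 123. 124. 123. 129. 124. 123. 131.]
 [117. 120. 124. 124. 125. 125. 124. 123. 126. 132.]
 [111. 119. 123. 126. 126. 127. 128. 125. 124. 132.]
 [116. 120. 124. 126. 127. 126. 129. 126. 127. 134.]
 [115. 119. 121. 128. 124. 124. 128. 127. 125. 137.]
 [115. 120. 122. 125. 124. 121. 127. 126. 125. 137.]
 [ 89.  87.  90.  96.  98. 100.  98. 103. 101. 120.]]
```

Run:
```python
from fit import *
np.set_printoptions(precision=0,suppress=True,linewidth=170)
p=read_camera("top"); cv2.imwrite("pics/top1.png",p["color"][:,:,::-1])
q0=dict(p); q0["color"]=cv2.imread("pics/top0.png")[:,:,::-1].copy()
for nm,pp,V in (("initial",q0,prism(.4592,.158,.2995)),("now",p,prism(.458,.1645,.302))):
    q=proj(pp,[V[0],V[6],V[7],V[1]]); u=(q[1]-q[0])/np.linalg.norm(q[1]-q[0]); n=np.array([-u[1],u[0]]); 
    if n@(q[3]-q[0])<0:n=-n
    L=np.linalg.norm(q[1]-q[0]); print(nm,"strip width",n@(q[3]-q[0]),"L",L)
    img=pp["color"].astype(np.float32).sum(2)
    for off in np.arange(-3,9,.75):
        row=[]
        for s in np.linspace(.03,.97,13):
            ss=[cv2.remap(img,*[np.float32([[c]]) for c in q[0]+u*L*(s+d)+n*off],cv2.INTER_LINEAR)[0,0] for d in np.linspace(-.03,.03,7)]
            row.append(np.mean(ss))
        print(off,np.array(row))
```

```text
initial strip width 5.103830707134515 L 66.76507190956694
-3.0 [354. 350. 343. 325. 239. 155. 193. 372. 372. 371. 373. 383. 351.]
-2.25 [353. 344. 341. 326. 244. 153. 202. 373. 371. 375. 375. 387. 357.]
-1.5 [313. 308. 309. 299. 240. 144. 201. 357. 361. 369. 370. 384. 357.]
-0.75 [228. 206. 213. 213. 181. 115. 166. 282. 286. 306. 302. 331. 314.]
0.0 [151. 121. 124. 120. 114.  85. 114. 173. 177. 197. 191. 217. 214.]
0.75 [114.  78.  73.  78.  85.  78.  80.  98. 105. 110. 105. 119. 121.]
1.5 [115.  65.  70.  70.  76.  77.  73.  73.  77.  74.  83.  82.  86.]
2.25 [110.  65.  77.  72.  72.  79.  77.  75.  75.  75.  85.  74.  80.]
3.0 [101.  74.  70.  76.  73.  80.  80.  81.  79.  82.  81.  77.  75.]
3.75 [105.  86.  83.  80.  83.  84.  81.  89.  87.  87.  82.  86.  78.]
4.5 [104. 106.  98.  95. 103. 101.  96.  96.  99. 103.  98.  92.  96.]
5.25 [104. 110. 112. 109. 110. 107. 111. 113. 106. 114. 111. 104. 105.]
6.0 [103. 110. 117. 115. 106. 110. 121. 117. 116. 114. 117. 112. 114.]
6.75 [ 95. 110. 117. 116. 112. 117. 119. 112. 118. 116. 118. 111. 117.]
7.5 [102. 110. 110. 116. 113. 117. 11
[... 555 characters left out ...]
87. 85. 93. 91. 96. 96.]
1.5 [77. 85. 78. 76. 82. 79. 78. 88. 90. 84. 82. 80. 89.]
2.25 [83. 84. 79. 80. 84. 77. 78. 84. 86. 81. 90. 87. 88.]
3.0 [89. 87. 82. 85. 94. 85. 86. 89. 84. 93. 92. 89. 91.]
3.75 [100.  95. 109. 104. 104. 101. 102. 106. 100.  99. 104. 104. 100.]
4.5 [102. 111. 120. 118. 112. 119. 112. 121. 113. 112. 119. 115. 113.]
5.25 [ 97. 123. 116. 126. 119. 129. 123. 131. 129. 123. 122. 116. 123.]
6.0 [ 99. 124. 119. 119. 126. 125. 127. 129. 133. 130. 124. 122. 123.]
6.75 [106. 115. 121. 114. 125. 123. 126. 125. 127. 132. 128. 124. 128.]
7.5 [104. 119. 121. 117. 122. 121. 124. 124. 124. 121. 128. 126. 125.]
8.25 [101. 124. 125. 118. 120. 122. 122. 128. 127. 122. 123. 125. 122.]
```

Run:
```python
from plan import *
C=np.array([.4575,.1642,.028]); yaw=np.radians(17.3)
p,r=cur(); A=frame(yaw,-30); a=A.apply([0,0,1])
step(p,r,C-.09*a,A,"pre"); step(p,r,C-.009*a,A,"down same call")
```

```text
pre slide [-118.    41.9   99. ] ang [ 0.1 -0.1 -0.3] rows 3.8 tcp [444.1 207.2 105.9]
down same call slide [-118.1   41.8  180. ] ang [ 0.1 -0.1 -0.3] rows 5.3 tcp [456.2 168.5  35.8]
```

Emit:
jog_arm([
  {"slide": [-40,20,20],"angular": [0,0,-0.3],"fingers": 0},
  {"slide": [-78,42,40],"angular": [0,0,-0.3],"fingers": 0},
  {"slide": [-118,42,60],"angular": [0,0,-0.3],"fingers": 0},
  {"slide": [-118,42,99],"angular": [0,0,-0.3],"fingers": 0},
  {"slide": [-118,42,135],"angular": [0,0,-0.3],"fingers": 0},
  {"slide": [-118,42,160],"angular": [0,0,-0.3],"fingers": 0},
  {"slide": [-118,42,172],"angular": [0,0,-0.3],"fingers": 0},
  {"slide": [-118,42,180],"angular": [0,0,-0.3],"fingers": 0},
  {"slide": [-118,42,180],"angular": [0,0,-0.3],"fingers": 0},
  {"slide": [-118,42,180],"angular": [0,0,-0.3],"fingers": 0},
])

```text
clock: 8.33
tcp_pos: [0.4552, 0.1687, 0.0352]
orientation: [0.038, -0.146, 0.955, -0.256]
wrist_force: [0.8, -0.0, 1.1]
finger_gap: 0.0854
grip_force: 0.0
```

Emit:
jog_arm([
  {"slide": [0,0,0],"angular": [0,0,0],"fingers": 0.6},
  {"slide": [0,0,0],"angular": [0,0,0],"fingers": 0.6},
  {"slide": [0,0,0],"angular": [0,0,0],"fingers": 0.6},
  {"slide": [0,0,0],"angular": [0,0,0],"fingers": 0.6},
  {"slide": [0,0,0],"angular": [0,0,0],"fingers": 0.6},
  {"slide": [0,0,0],"angular": [0,0,0],"fingers": 0.6},
], squeeze=60)

```text
clock: 8.83
tcp_pos: [0.4551, 0.17, 0.0364]
orientation: [0.039, -0.147, 0.955, -0.256]
wrist_force: [-1.5, 1.8, 4.9]
finger_gap: 0.0544
grip_force: 64.6
```

Emit:
jog_arm([
  {"slide": [0,-12,-21],"angular": [0,0,0],"fingers": 0.6},
  {"slide": [0,-22,-38],"angular": [-4,0,0],"fingers": 0.6},
  {"slide": [0,-35,-60],"angular": [-11,0,0],"fingers": 0.6},
  {"slide": [0,-40,-69],"angular": [-18,0,0],"fingers": 0.6},
  {"slide": [0,-40,-69],"angular": [-25,0,0],"fingers": 0.6},
  {"slide": [0,-40,-69],"angular": [-32,0,0],"fingers": 0.6},
  {"slide": [0,-40,-69],"angular": [-39,0,0],"fingers": 0.6},
  {"slide": [0,-40,-69],"angular": [-46,0,0],"fingers": 0.6},
  {"slide": [0,-40,-69],"angular": [-53,0,0],"fingers": 0.6},
  {"slide": [0,-40,-69],"angular": [-60,0,0],"fingers": 0.6},
])

```text
clock: 9.67
tcp_pos: [0.455, 0.1687, 0.1159]
orientation: [-0.039, -0.146, 0.954, 0.258]
wrist_force: [-0.4, -1.7, -3.7]
finger_gap: 0.0547
grip_force: 65.5
```

Run:
```python
from h import *
P={n:read_camera(n) for n in("scene","top")}
for n,p in P.items(): print(n,[(q["point"],q["p"]) for q in tip_of("blank_slot",p)],[(q["point"],q["p"]) for q in tip_of("hex_blank",p)])
s=get_state(); print(s["tcp_pos"],s["orientation"],s["clock"])
f=lambda c,s:cv2.resize(c,None,fx=s,fy=s,interpolation=cv2.INTER_CUBIC)
a=f(P["scene"]["color"][110:250,140:240],4); b=f(P["top"]["color"][150:270,165:260],4)
h=max(a.shape[0],b.shape[0]); z=np.zeros((h,a.shape[1]+b.shape[1],3),np.uint8); z[:a.shape[0],:a.shape[1]]=a; z[:b.shape[0],a.shape[1]:]=b
cv2.imwrite("pics/r2.png",np.clip(z[:,:,::-1]*1.5,0,255).astype(np.uint8))
```

```text
scene [([185.8, 167.3], 0.75)] [([185.4, 168.2], 0.92)]
top [] []
[0.45398857 0.169444   0.11486722] [-0.04059597 -0.14654721  0.95503695  0.25451976] 9.9667
```

View pics/r2.png

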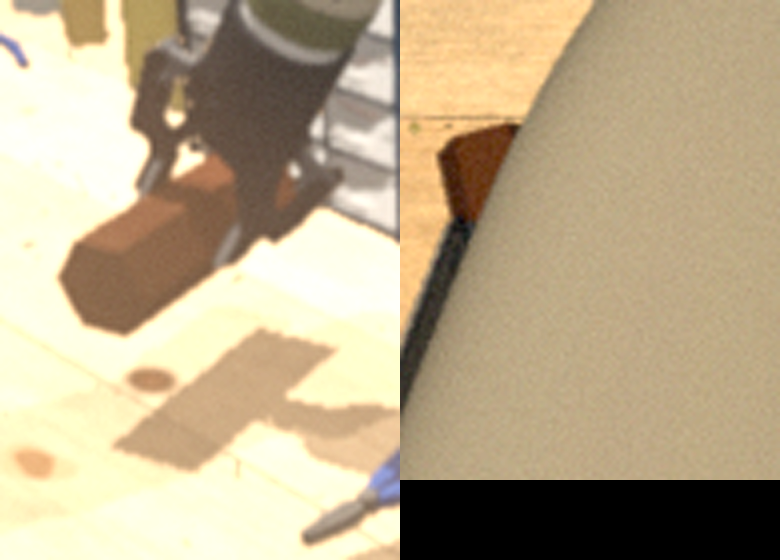

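Emit:
jog_arm([
  {"slide": [0,-18,32],"angular": [0,0,0],"fingers": 0.6},
  {"slide": [0,-32,56],"angular": [0,0,0],"fingers": 0.6},
  {"slide": [0,-37,64],"angular": [0,0,0],"fingers": 0.6},
  {"slide": [0,-38.5,66.7],"angular": [0,0,0],"fingers": 0.6},
  {"slide": [0,-39,67.5],"angular": [0,0,0],"fingers": 0.6},
  {"slide": [0,-39,67.5],"angular": [0,0,0],"fingers": 0.6},
])

```text
clock: 10.47
tcp_pos: [0.4548, 0.1692, 0.0379]
orientation: [-0.04, -0.146, 0.955, 0.255]
wrist_force: [0.2, -0.1, -3.5]
finger_gap: 0.0546
grip_force: 65.8
```

Emit:
jog_arm([
  {"slide": [0,0,0],"angular": [0,0,0],"fingers": 0},
  {"slide": [0,0,0],"angular": [0,0,0],"fingers": 0},
  {"slide": [0,0,0],"angular": [0,0,0],"fingers": 0},
  {"slide": [0,0,0],"angular": [0,0,0],"fingers": 0},
  {"slide": [0,0,0],"angular": [0,0,0],"fingers": 0},
])

```text
clock: 10.88
tcp_pos: [0.4546, 0.1686, 0.0373]
orientation: [-0.04, -0.146, 0.955, 0.256]
wrist_force: [0.5, -0.5, -0.5]
finger_gap: 0.0854
grip_force: 0.0
```

Emit:
jog_arm([
  {"slide": [0,0,-30],"angular": [0,0,0],"fingers": 0},
  {"slide": [0,0,-65],"angular": [4,0,0],"fingers": 0},
  {"slide": [0,0,-90],"angular": [11,0,0],"fingers": 0},
  {"slide": [0,11,-90],"angular": [18,0,0],"fingers": 0},
  {"slide": [0,22,-85],"angular": [25,0,0],"fingers": 0},
  {"slide": [0,33,-78],"angular": [32,0,0],"fingers": 0},
  {"slide": [0,44,-68],"angular": [39,0,0],"fingers": 0},
  {"slide": [0,56,-58],"angular": [46,0,0],"fingers": 0},
  {"slide": [0,67,-47],"angular": [53,0,0],"fingers": 0},
  {"slide": [0,78,-36],"angular": [60,0,0],"fingers": 0},
])

```text
clock: 11.72
tcp_pos: [0.4401, 0.2175, 0.1087]
orientation: [0.041, -0.146, 0.954, -0.258]
wrist_force: [0.5, 0.0, -1.0]
finger_gap: 0.0855
grip_force: 0.0
```

Run:
```python
from fit import *
from plan import *
np.set_printoptions(precision=4,suppress=True,linewidth=150)
P={n:read_camera(n) for n in("scene","top")}
s=get_state(); print(s["tcp_pos"],s["orientation"],s["clock"])
r=dict(scene=(140,160,230,230),top=(178,180,232,262))
x,f,M=fitblank({"scene":P["scene"]},[.453,.172,.295],dict(scene=1.65),r); print(x,np.degrees(x[2]),f,M["scene"].sum())
for n,p in P.items(): print(n,[(q["point"],q["p"]) for q in tip_of("hex_blank",p)])
C=np.array([x[0],x[1],.028]);p,r=cur(); A=frame(np.radians(17.3),-30); a=A.apply([0,0,1]); step(p,r,C-.009*a,A,"down")
C=np.array([.4527,.1739,.028]);step(p,r,C-.009*a,A,"down(dead reck)")
```

```text
[0.4366 0.2201 0.1038] [ 0.036  -0.1514  0.9536 -0.2576] 11.8167
[0.4555 0.1712 0.3038] 17.406872277697993 182.84313725490196 1556.0
scene [([186.2, 198.1], 0.95)]
top [([200.9, 222.6], 0.79)]
down slide [-2.5436 -3.534  82.9042] ang [ 0.0211 -0.1391  0.4167] rows 2.0 tcp [454.1268 175.4564  35.7942]
down(dead reck) slide [-0.7361 -0.5425 81.1906] ang [ 0.0211 -0.1391  0.4167] rows 1.9 tcp [451.3618 178.1964  35.7942]
```

Emit:
jog_arm([
  {"slide": [-2,-2,35],"angular": [0,0,0.4],"fingers": 0},
  {"slide": [-2,-2,60],"angular": [0,0,0.4],"fingers": 0},
  {"slide": [-2,-2,73],"angular": [0,0,0.4],"fingers": 0},
  {"slide": [-2,-2,81],"angular": [0,0,0.4],"fingers": 0},
  {"slide": [-2,-2,81],"angular": [0,0,0.4],"fingers": 0},
  {"slide": [-2,-2,81],"angular": [0,0,0.4],"fingers": 0.6},
  {"slide": [-2,-2,81],"angular": [0,0,0.4],"fingers": 0.6},
  {"slide": [-2,-2,81],"angular": [0,0,0.4],"fingers": 0.6},
  {"slide": [-2,-2,81],"angular": [0,0,0.4],"fingers": 0.6},
  {"slide": [-2,-2,81],"angular": [0,0,0.4],"fingers": 0.6},
], squeeze=60)

```text
clock: 12.75
tcp_pos: [0.4549, 0.1771, 0.0393]
orientation: [0.04, -0.143, 0.955, -0.256]
wrist_force: [-2.1, 1.3, 6.9]
finger_gap: 0.0544
grip_force: 63.8
```

Emit:
jog_arm([
  {"slide": [0,0,0],"angular": [0,0,0],"fingers": 0.6},
  {"slide": [0,-12,-21],"angular": [0,0,0],"fingers": 0.6},
  {"slide": [0,-25,-43],"angular": [-4,0,0],"fingers": 0.6},
  {"slide": [0,-35,-60],"angular": [-11,0,0],"fingers": 0.6},
  {"slide": [0,-40,-69],"angular": [-18,0,0],"fingers": 0.6},
  {"slide": [0,-40,-69],"angular": [-25,0,0],"fingers": 0.6},
  {"slide": [0,-40,-69],"angular": [-32,0,0],"fingers": 0.6},
  {"slide": [0,-40,-69],"angular": [-39,0,0],"fingers": 0.6},
  {"slide": [0,-40,-69],"angular": [-46,0,0],"fingers": 0.6},
  {"slide": [0,-40,-69],"angular": [-53,0,0],"fingers": 0.6},
])

```text
clock: 13.58
tcp_pos: [0.4545, 0.1763, 0.119]
orientation: [-0.028, -0.146, 0.969, 0.199]
wrist_force: [-0.5, 0.4, -3.8]
finger_gap: 0.0544
grip_force: 65.8
```

Emit:
jog_arm([
  {"slide": [0,0,0],"angular": [-7,0,0],"fingers": 0.6},
  {"slide": [0,0,0],"angular": [-7,0,0],"fingers": 0.6},
  {"slide": [0,0,0],"angular": [-7,0,0],"fingers": 0.6},
])

```text
clock: 13.83
tcp_pos: [0.454, 0.1747, 0.1164]
orientation: [-0.039, -0.142, 0.956, 0.255]
wrist_force: [-0.6, 0.8, -3.5]
finger_gap: 0.0542
grip_force: 66.0
```

Run:
```python
from plan import *
s=get_state(); print(s["tcp_pos"]*1000,s["grip_force"],s["finger_gap"]*1000)
p,r=cur(); A=frame(np.radians(17.3),30); step(p,r,[p[0],p[1],.0378],A,"down")
```

```text
[454.  174.7 116.4] 65.9796665981412 54.20991300852319
down slide [ -0.2 -39.1  68.1] ang [-0.1  0.1 -0.4] rows 1.9 tcp [454.  174.7  37.8]
```

Emit:
jog_arm([
  {"slide": [0,-18,32],"angular": [0,0,0],"fingers": 0.6},
  {"slide": [0,-32,56],"angular": [0,0,0],"fingers": 0.6},
  {"slide": [0,-36,62],"angular": [0,0,0],"fingers": 0.6},
  {"slide": [0,-38,65.5],"angular": [0,0,0],"fingers": 0.6},
  {"slide": [0,-38.5,66.5],"angular": [0,0,0],"fingers": 0.6},
  {"slide": [0,-38.5,66.5],"angular": [0,0,0],"fingers": 0.6},
])

```text
clock: 14.33
tcp_pos: [0.4545, 0.1767, 0.0418]
orientation: [-0.038, -0.144, 0.955, 0.256]
wrist_force: [0.9, -0.2, -3.9]
finger_gap: 0.054
grip_force: 66.0
```

Emit:
jog_arm([
  {"slide": [0,0,0],"angular": [0,0,0],"fingers": 0},
  {"slide": [0,0,0],"angular": [0,0,0],"fingers": 0},
  {"slide": [0,0,0],"angular": [0,0,0],"fingers": 0},
  {"slide": [0,0,0],"angular": [0,0,0],"fingers": 0},
  {"slide": [0,0,0],"angular": [0,0,0],"fingers": 0},
])

```text
clock: 14.75
tcp_pos: [0.4544, 0.176, 0.0413]
orientation: [-0.038, -0.143, 0.955, 0.256]
wrist_force: [-0.2, -0.6, 0.3]
finger_gap: 0.0856
grip_force: 0.0
```

Emit:
jog_arm([
  {"slide": [0,0,-30],"angular": [0,0,0],"fingers": 0},
  {"slide": [0,0,-65],"angular": [4,0,0],"fingers": 0},
  {"slide": [0,0,-90],"angular": [11,0,0],"fingers": 0},
  {"slide": [30,11,-105],"angular": [18,0,0],"fingers": 0},
  {"slide": [60,22,-120],"angular": [25,0,0],"fingers": 0},
  {"slide": [90,33,-120],"angular": [32,0,0],"fingers": 0},
  {"slide": [120,44,-110],"angular": [39,0,0],"fingers": 0},
  {"slide": [120,56,-100],"angular": [46,0,0],"fingers": 0},
  {"slide": [120,67,-95],"angular": [53,0,0],"fingers": 0},
  {"slide": [120,78,-90],"angular": [60,0,0],"fingers": 0},
])

```text
clock: 15.58
tcp_pos: [0.3325, 0.1634, 0.1596]
orientation: [0.042, -0.143, 0.955, -0.257]
wrist_force: [1.0, 0.4, -0.8]
finger_gap: 0.0855
grip_force: 0.0
```

Run:
```python
from fit import *
from plan import *
np.set_printoptions(precision=4,suppress=True,linewidth=150)
P={n:read_camera(n) for n in("scene","top")}
for n,p in P.items(): cv2.imwrite(f"pics/{n}3.png",p["color"][:,:,::-1])
s=get_state(); print(s["tcp_pos"],s["orientation"],s["clock"])
r=dict(scene=(140,160,230,230),top=(178,180,232,262))
for S,th in (({"scene":P["scene"]},1.65),({"top":P["top"]},2.8),({"top":P["top"]},2.4)):
    n=list(S)[0]
    x,f,M=fitblank(S,[.453,.180,.295],{n:th},r); print(n,x,np.degrees(x[2]),f,M[n].sum())
V=prism(.4535,.180,.302); pp=P["top"]
q=proj(pp,[V[0],V[6],V[7],V[1]]); u=(q[1]-q[0])/np.linalg.norm(q[1]-q[0]); n=np.array([-u[1],u[0]]); 
if n@(q[3]-q[0])<0:n=-n
L=np.linalg.norm(q[1]-q[0]); img=pp["color"].astype(np.float32).sum(2)
np.set_printoptions(precision=0,suppress=True,linewidth=150)
for off in np.arange(-3,9,.75):
    print(off,np.array([np.mean([cv2.remap(img,*[np.float32([[c]]) for c in q[0]+u*L*(s+d)+n*off],cv2.INTER_LINEAR)[0,0] for d in np.linspace(-.03,.03,7)]) for s in np.linspace(.03,.97,13)]))
```

```text
[0.3306 0.1662 0.156 ] [ 0.038  -0.1483  0.9541 -0.2572] 15.6833
scene [0.4514 0.1774 0.3295] 18.879642499393423 174.99607843137255 1539.0
top [0.4522 0.181  0.2952] 16.91526583640201 284.278431372549 1529.0
top [0.452  0.1807 0.2978] 17.06503880106172 149.74117647058824 1672.0
-3.0 [215. 252. 347. 360. 341. 380. 386. 393. 397. 405. 388. 393. 383.]
-2.25 [214. 246. 350. 363. 337. 348. 379. 395. 395. 399. 392. 394. 380.]
-1.5 [191. 212. 322. 334. 314. 290. 328. 368. 362. 368. 368. 365. 357.]
-0.75 [136. 143. 219. 248. 231. 197. 226. 266. 269. 269. 271. 265. 272.]
0.0 [ 84.  80. 123. 152. 135. 124. 139. 154. 163. 163. 160. 159. 174.]
0.75 [ 55.  52.  70.  97.  93.  95.  98. 103. 106. 107. 101.  91. 109.]
1.5 [ 52.  42.  56.  97.  97.  92.  96.  95. 102.  99.  92.  76.  78.]
2.25 [ 50.  43.  64. 106. 104. 103.  96. 102. 108. 105.  93.  78.  76.]
3.0 [48. 45. 77. 92. 89. 94. 95. 95. 99. 95. 87. 87. 87.]
3.75 [ 47.  53.  91. 103.  94.  92. 102.  97. 101.  99.  99. 105. 102.]
4.5 [ 52.  91. 102. 115. 110. 105. 109. 113. 115. 121. 119. 115. 121.]
5.25 [ 55. 118. 112. 113. 109. 120. 113. 123. 127. 126. 118. 121. 126.]
6.0 [ 67. 114. 114. 117. 114. 118. 124. 122. 125. 132. 123. 124. 128.]
6.75 [ 88. 117. 113. 118. 116. 117. 122. 121. 127. 130. 125. 127. 134.]
7.5 [101. 120. 115. 116. 119. 123. 119. 121. 123. 125. 123. 130. 133.]
8.25 [110. 123. 119. 117. 114. 122. 121. 122. 122. 125. 121. 130. 128.]
```

```bash
cat > rest.py <<'E'
from fit import *
from plan import *
from scipy.optimize import differential_evolution
np.set_printoptions(precision=4,suppress=True,linewidth=150)
P={n:read_camera(n) for n in("scene","top")}
for n in P: P[n]["color"]=cv2.imread(f"pics/{n}0.png")[:,:,::-1].copy()
S=[]
b=[(-.108,-.052),(.108,-.052),(.108,.052),(-.108,.052)]
for i in range(4): S.append((b[i]+(.012,),b[(i+1)%4]+(.012,),1))
S+=[((.071,-.023,.108),(.071,.023,.108),.5),((.071,-.023,.102),(.071,.023,.102),.5),((-.089,-.023,.054),(-.089,.023,.054),.7),((-.097,-.023,.054),(-.097,.023,.054),.7)]
for sx in(-1,1):
    for e in(.059,.081): S.append(((sx*e,-.03,.053),(sx*e,-.045,.053),.3))
G={}
for n,p in P.items():
    im=cv2.GaussianBlur(p["color"].astype(np.float32),(0,0),1.0); gx=cv2.Sobel(im,cv2.CV_32F,1,0,ksize=3);gy=cv2.Sobel(im,cv2.CV_32F,0,1,ksize=3); G[n]=(gx.sum(2),gy.sum(2))
t=np.linspace(0.03,.97,40)
def score(v,names):
    tot=0
    for n in names:
        for a,c,w in S:
            X=R.from_euler('z',v[2]).apply(np.outer(1-t,a)+np.outer(t,c))+[v[0],v[1],0]
            q=proj(P[n],X).astype(np.float32); d=q[-1]-q[0]; nn=np.array([-d[1],d[0]])/np.linalg.norm(d)
            g=cv2.remap(G[n][0],q[:,:1],q[:,1:],1)*nn[0]+cv2.remap(G[n][1],q[:,:1],q[:,1:],1)*nn[1]
            tot-=w*np.abs(np.clip(g,-250,250)).mean()
    return tot
for names in (["top"],["scene"],["top","scene"]):
    s=differential_evolution(score,[(.465,.505),(-.19,-.15),(.30,.44)],args=(names,),seed=1,maxiter=60); print(names,s.x,np.degrees(s.x[2]),s.fun)
im=P["top"]["color"][160:270,290:380].copy(); k=7
im=cv2.resize(im,None,fx=5,fy=5,interpolation=cv2.INTER_CUBIC)
im2=cv2.resize(P["scene"]["color"][185:295,255:345],None,fx=5,fy=5,interpolation=cv2.INTER_CUBIC)
for n,o,m in (("top",(290,160),im),("scene",(255,185),im2)):
    for a,c,w in S:
        q=(proj(P[n],R.from_euler('z',s.x[2]).apply([a,c])+[s.x[0],s.x[1],0])-o)*5+2
        cv2.line(m,*[tuple(int(z) for z in r) for r in q],(0,255,255),1)
z=np.hstack([im,im2]); cv2.imwrite("pics/rest.png",cv2.resize(z,(800,int(800*z.shape[0]/z.shape[1])))[:,:,::-1])
E
python3 rest.py
```

```text
['top'] [ 0.4859 -0.1638  0.3482] 19.95078160034517 -1366.481
['scene'] [ 0.4876 -0.1758  0.3466] 19.856894268241536 -1404.2756
['top', 'scene'] [ 0.4875 -0.1703  0.3451] 19.77049622301131 -2665.4307
```

View pics/rest.png

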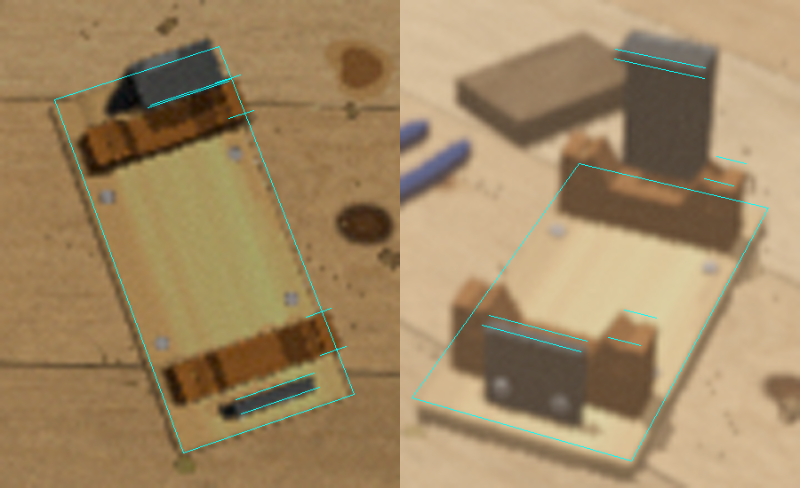

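```bash
cat > r2.py <<'E'
from fit import *
np.set_printoptions(precision=4,suppress=True,linewidth=150)
P={n:read_camera(n) for n in("scene","top")}
O={"top":[((-.108,.052,.012),(330.3,262.3)),((-.108,-.052,.012),(368.5,248.6)),((.108,.052,.012),(301.5,183.7)),((.071,.023,.108),(321.8,184.)),((.071,-.023,.108),(340,177.2)),((-.097,.023,.054),(343.5,252.5)),((-.097,-.023,.054),(361,247))],
"scene":[((-.108,.052,.012),(259,275.9)),((-.108,-.052,.012),(309.7,289.2)),((-.097,.023,.054),(274.1,259.9)),((-.097,-.023,.054),(296.6,263.8)),((.071,.023,.108),(305.9,197.8)),((.071,-.023,.108),(325.4,200.8))]}
for names in (["top"],["scene"],["top","scene"]):
    res=lambda v:np.concatenate([proj(P[n],R.from_euler('z',v[2]).apply(l)+[v[0],v[1],0])[0]-px for n in names for l,px in O[n]])
    s=least_squares(res,[.484,-.17,.36],loss='soft_l1'); print(names,s.x,np.degrees(s.x[2])); print(res(s.x).reshape(-1,2).round(1).tolist())
I={n:cv2.imread(f"pics/{n}0.png").astype(int) for n in P}
# dark steel masks -> centroid lines
for n,box in dict(top=(310,165,368,258),scene=(265,190,330,285)).items():
    c=I[n]; m=((c.max(2)-c.min(2)<25)&(c.sum(2)<330)).astype(np.uint8); k=np.zeros_like(m); k[box[1]:box[3],box[0]:box[2]]=1
    nl,lab,st,ce=cv2.connectedComponentsWithStats(m*k)
    for i in range(1,nl):
        if st[i,4]>25:
            pts=np.argwhere(lab==i)[:,::-1].astype(np.float32); print(n,st[i],cv2.boxPoints(cv2.minAreaRect(pts)).round(1).tolist())
E
python3 r2.py
```

```text
['top'] [ 0.4866 -0.1678  0.3584] 20.53599869316524
[[0.1, -0.2], [0.2, -0.2], [-1.0, -0.8], [0.2, -0.1], [0.2, 0.5], [-0.2, 0.8], [0.0, -0.0]]
['scene'] [ 0.4873 -0.1761  0.3379] 19.35785593699593
[[0.1, -0.4], [-1.3, 0.8], [0.9, -0.8], [0.5, 1.4], [-0.7, -1.2], [0.1, 0.2]]
['top', 'scene'] [ 0.4873 -0.171   0.3608] 20.67165647996351
[[1.5, -0.5], [1.5, -0.6], [0.1, -0.9], [1.5, -0.3], [1.5, 0.2], [1.2, 0.5], [1.4, -0.3], [-0.9, -0.9], [-1.9, -0.5], [-0.1, -1.5], [-0.4, 0.4], [-3.2, -2.1], [-2.4, -0.9]]
top [314 169  26  17 249] [[311.29998779296875, 176.89999389648438], [336.5, 168.5], [339.8999938964844, 178.6999969482422], [314.70001220703125, 187.10000610351562]]
top [340 245  21   9  63] [[339.5, 251.60000610351562], [359.1000061035156, 244.5], [360.20001220703125, 247.5], [340.6000061035156, 254.60000610351562]]
scene [305 195  21  24 209] [[305.0, 195.0], [325.0, 195.0], [325.0, 218.0], [305.0, 218.0]]
scene [275 258  21   8  39] [[274.3999938964844, 260.29998779296875], [275.0, 258.0], [295.20001220703125, 263.29998779296875], [294.6000061035156, 265.6000061035156]]
```

Run:
```python
from plan import *
C=np.array([.4525,.1802,.028]); yaw=np.radians(17.2)
p,r=cur(); A=frame(yaw,-30); a=A.apply([0,0,1])
step(p,r,C-.08*a,A,"pre"); step(p,r,C-.009*a,A,"down same call"); print(get_state()["clock"])
```

```text
pre slide [-119.8   49.7   41.2] ang [ 0.1 -0.1 -0.2] rows 3.3 tcp [440.7 218.4  97.3]
down same call slide [-119.9   49.6  112.2] ang [ 0.1 -0.1 -0.2] rows 4.1 tcp [451.2 184.5  35.8]
15.8833
```

Emit:
jog_arm([
  {"slide": [-25,30,0],"angular": [0,0,0],"fingers": 0},
  {"slide": [-60,49.7,10],"angular": [0,0,0],"fingers": 0},
  {"slide": [-95,49.7,25],"angular": [0,0,0],"fingers": 0},
  {"slide": [-120,49.7,40],"angular": [0,0,0],"fingers": 0},
  {"slide": [-120,49.7,70],"angular": [0,0,0],"fingers": 0},
  {"slide": [-120,49.7,95],"angular": [0,0,0],"fingers": 0},
  {"slide": [-120,49.7,106],"angular": [0,0,0],"fingers": 0},
  {"slide": [-120,49.7,112],"angular": [0,0,0],"fingers": 0},
  {"slide": [-120,49.7,112],"angular": [0,0,0],"fingers": 0},
  {"slide": [-120,49.7,112],"angular": [0,0,0],"fingers": 0},
])

```text
clock: 16.72
tcp_pos: [0.4519, 0.1841, 0.0367]
orientation: [0.039, -0.142, 0.956, -0.256]
wrist_force: [-0.3, -1.5, 0.4]
finger_gap: 0.0853
grip_force: 0.0
```

Emit:
jog_arm([
  {"slide": [0,0,0],"angular": [0,0,0],"fingers": 0.6},
  {"slide": [0,0,0],"angular": [0,0,0],"fingers": 0.6},
  {"slide": [0,0,0],"angular": [0,0,0],"fingers": 0.6},
  {"slide": [0,0,0],"angular": [0,0,0],"fingers": 0.6},
  {"slide": [0,0,0],"angular": [0,0,0],"fingers": 0.6},
  {"slide": [0,0,0],"angular": [0,0,0],"fingers": 0.6},
], squeeze=70)

```text
clock: 17.22
tcp_pos: [0.4519, 0.1862, 0.0372]
orientation: [0.04, -0.143, 0.955, -0.256]
wrist_force: [-1.9, 1.3, 5.7]
finger_gap: 0.0541
grip_force: 74.6
```

Run:
```python
from fit import *
from plan import *
np.set_printoptions(precision=4,suppress=True,linewidth=150)
s=get_state(); print(s["tcp_pos"],s["orientation"],s["grip_force"],s["finger_gap"])
P=read_camera("scene"); 
x,f,M=fitblank({"scene":P},[.4525,.18,.3],{"scene":1.65},dict(scene=(140,160,230,230))); print(x,f)
p,r=cur(); a=r.apply([0,0,1]); C=np.array([.4525,.1802,.028]); print("centre in tool mm",r.inv().apply(C-p)*1000, "blank axis in tool", r.inv().apply([np.cos(.3),np.sin(.3),0]))
```

```text
[0.4519 0.1862 0.0372] [ 0.04   -0.1435  0.9552 -0.2559] 74.6226199530065 0.05406927077807056
[0.4507 0.177  0.3032] 301.6078431372549
centre in tool mm [ 1.2009 -0.4649 10.928 ] blank axis in tool [-1.      0.0023  0.0021]
```

Emit:
jog_arm([
  {"slide": [0,-10,-17],"angular": [0,0,0],"fingers": 0.6},
  {"slide": [0,-25,-43],"angular": [-4,0,0],"fingers": 0.6},
  {"slide": [0,-42,-73],"angular": [-11,0,0],"fingers": 0.6},
  {"slide": [0,-60,-104],"angular": [-18,0,0],"fingers": 0.6},
  {"slide": [0,-65,-113],"angular": [-25,0,0],"fingers": 0.6},
  {"slide": [0,-65,-113],"angular": [-32,0,0],"fingers": 0.6},
  {"slide": [0,-65,-113],"angular": [-39,0,0],"fingers": 0.6},
  {"slide": [0,-65,-113],"angular": [-46,0,0],"fingers": 0.6},
  {"slide": [0,-65,-113],"angular": [-53,0,0],"fingers": 0.6},
  {"slide": [0,-65,-113],"angular": [-60,0,0],"fingers": 0.6},
])

```text
clock: 18.1
tcp_pos: [0.4516, 0.1855, 0.1676]
orientation: [-0.037, -0.144, 0.955, 0.258]
wrist_force: [0.2, 0.5, -5.3]
finger_gap: 0.0542
grip_force: 75.8
```

Emit:
jog_arm([
  {"slide": [0,0,0],"angular": [0,0,0],"fingers": 0.6},
  {"slide": [0,0,0],"angular": [0,0,0],"fingers": 0.6},
  {"slide": [0,0,0],"angular": [0,0,0],"fingers": 0.6},
])

```text
clock: 18.35
tcp_pos: [0.4508, 0.1856, 0.166]
orientation: [-0.038, -0.144, 0.956, 0.255]
wrist_force: [0.4, 1.2, -2.4]
finger_gap: 0.0543
grip_force: 76.0
```

```bash
cat > tgt.py <<'E'
from plan import *
RC=np.array([.487,-.170,0]); RY=np.radians(20.4); CT=np.array([.0005,0,.0106])
def tgt(xb,zb,th,dy=0,rc=None):
    """tool pose for nose-bottom-corner at xb,zb (mm, rest frame), pitch th deg nose down"""
    s,c=np.sin(np.radians(th)),np.cos(np.radians(th))
    cen=np.array([xb-85*c+28*s,dy,zb+85*s+28*c])/1000
    A=frame(RY,30,th); Cw=(RC if rc is None else rc)+R.from_euler('z',RY).apply(cen)
    return Cw-A.apply(CT),A
def blank(p,r):
    C=p+r.apply(CT); c=R.from_euler('z',-RY).apply(C-RC)*1000; ax=R.from_euler('z',-RY).apply(r.apply([-1,0,0])); th=-np.degrees(np.arcsin(ax[2]))
    s,co=np.sin(np.radians(th)),np.cos(np.radians(th))
    print("blank centre(rest)",c,"pitch",th,"yaw err",np.degrees(np.arctan2(ax[1],ax[0])),"nose bottom x,z",c[0]+85*co-28*s,c[2]-85*s-28*co,"rear bottom",c[0]-85*co-28*s,c[2]+85*s-28*co,"roll",np.degrees(np.arcsin(r.apply([0,1,0])[2]))-30)
E
python3 - <<'E'
from tgt import *
p,r=cur(); print(p*1000); blank(p,r)
q=step(p,r,*tgt(35,110,10),"hover"); q=step(*q,*tgt(42,43,10),"down"); print(get_state()["grip_force"])
E
```

```text
[450.8 185.6 166. ]
blank centre(rest) [ 89.8 351.2 156.8] pitch 0.013690851709302192 yaw err -3.3102632876326274 nose bottom x,z 174.80860612719934 128.77727802647877 rear bottom 4.808610980470875 128.81789960084626 roll -0.14072938548434166
hover slide [ 111.3 -313.  -174.2] ang [ 0.1 10.3  2.1] rows 9.0 tcp [ 449.7 -189.5  161.3]
down slide [-18.5 -32.4  56.1] ang [0. 0. 0.] rows 1.6 tcp [ 456.3 -187.1   94.3]
75.99310219287872
```

Emit:
jog_arm([
  {"slide": [11,-31,-17],"angular": [0,2,0],"fingers": 0.6},
  {"slide": [24,-67,-37],"angular": [0,5,1],"fingers": 0.6},
  {"slide": [37,-104,-58],"angular": [0.1,8,2],"fingers": 0.6},
  {"slide": [50,-141,-78],"angular": [0.1,10.3,2.1],"fingers": 0.6},
  {"slide": [63,-178,-99],"angular": [0.1,10.3,2.1],"fingers": 0.6},
  {"slide": [76,-214,-119],"angular": [0.1,10.3,2.1],"fingers": 0.6},
  {"slide": [89,-250,-139],"angular": [0.1,10.3,2.1],"fingers": 0.6},
  {"slide": [102,-287,-160],"angular": [0.1,10.3,2.1],"fingers": 0.6},
  {"slide": [111.3,-313,-174.2],"angular": [0.1,10.3,2.1],"fingers": 0.6},
  {"slide": [111.3,-313,-174.2],"angular": [0.1,10.3,2.1],"fingers": 0.6},
])

```text
clock: 19.18
tcp_pos: [0.4511, -0.1952, 0.16]
orientation: [-0.127, -0.147, 0.952, 0.237]
wrist_force: [0.8, 0.2, -3.4]
finger_gap: 0.054
grip_force: 76.5
```

Emit:
jog_arm([
  {"slide": [0,0,0],"angular": [0,0,0],"fingers": 0.6},
  {"slide": [0,0,0],"angular": [0,0,0],"fingers": 0.6},
  {"slide": [0,0,0],"angular": [0,0,0],"fingers": 0.6},
])

```text
clock: 19.43
tcp_pos: [0.4501, -0.1876, 0.1611]
orientation: [-0.129, -0.15, 0.951, 0.24]
wrist_force: [0.1, -0.1, -3.4]
finger_gap: 0.0537
grip_force: 76.5
```

Run:
```python
from tgt import *
from fit import prism
p,r=cur(); blank(p,r); s=get_state(); print(s["grip_force"],s["wrist_force"],s["clock"])
step(p,r,*tgt(42,43,10),"down"); 
P={n:read_camera(n) for n in("scene","top")}
for n,c in P.items():
    for t in("blank_slot","hex_blank","rest_seat","rest_lip","rest_stop","rest_saddle"): print(n,t,[(np.array(q["point"]),round(q["p"],2)) for q in tip_of(t,c)[:2]])
    X=R.from_euler('z',RY); print(n,"model: blank centre",proj(c,[p+r.apply(CT)]),"lip",proj(c,[RC+X.apply([.071,0,.102])]),"stop",proj(c,[RC+X.apply([-.089,0,.054])]))
    cv2.imwrite(f"pics/{n}5.png",c["color"][:,:,::-1])
```

```text
blank centre(rest) [-42.8   1.7 152.1] pitch 9.935828706613687 yaw err 0.17058225261745635 nose bottom x,z 36.05527712339006 109.87095162132329 rear bottom -131.39499850107876 139.20361589324762 roll -0.3514375117961599
76.49570317938924 [ 0.1 -0.1 -3.4] 19.4333
down slide [-17.4 -34.   55.1] ang [ 0.1 -0.   0.2] rows 1.6 tcp [ 456.3 -187.1   94.3]
scene blank_slot [(array([296.9, 205.7]), 0.8)]
scene hex_blank [(array([294.2, 204.1]), 0.9)]
scene rest_seat [(array([298.7, 232.3]), 0.9)]
scene rest_lip [(array([311.6, 200.9]), 0.84)]
scene rest_stop [(array([288.3, 257.9]), 0.76)]
scene rest_saddle [(array([291.7, 261.5]), 0.74)]
scene model: blank centre [[294.8 204.3]] lip [[312.3 200.1]] stop [[285.8 258.8]]
top blank_slot []
top hex_blank []
top rest_seat [(array([273.4, 164.1]), 0.43)]
top rest_lip [(array([329.5, 183.3]), 0.45)]
top rest_stop []
top rest_saddle [(array([276.1, 164.1]), 0.57)]
top model: blank centre [[354.3 224.1]] lip [[331.6 181.2]] stop [[351.8 246.9]]
```

Emit:
jog_arm([
  {"slide": [-9,-12,20],"angular": [0,0,0],"fingers": 0.6},
  {"slide": [-17.4,-24,38],"angular": [0,0,0.2],"fingers": 0.6},
  {"slide": [-17.4,-30,48],"angular": [0,0,0.2],"fingers": 0.6},
  {"slide": [-17.4,-33,53],"angular": [0,0,0.2],"fingers": 0.6},
  {"slide": [-17.4,-34,55],"angular": [0,0,0.2],"fingers": 0.6},
  {"slide": [-17.4,-34,55],"angular": [0,0,0.2],"fingers": 0.6},
])

```text
clock: 20.63
tcp_pos: [0.4554, -0.1892, 0.094]
orientation: [-0.129, -0.146, 0.951, 0.241]
wrist_force: [-0.4, -1.1, -3.1]
finger_gap: 0.0539
grip_force: 76.4
```

Run:
```python
from tgt import *
p,r=cur(); blank(p,r); s=get_state(); print(s["wrist_force"])
step(p,r,*tgt(72,42,10),"fwd"); 
for n in ("scene",):
    c=read_camera(n)
    for t in("blank_slot","hex_blank","rest_lip","rest_stop"): print(n,t,[(np.array(q["point"]),round(q["p"],2)) for q in tip_of(t,c)[:2]])
    print(proj(c,[p+r.apply(CT)]))
```

```text
blank centre(rest) [-38.4  -1.6  85.1] pitch 10.08091254660721 yaw err -0.17624158871100848 nose bottom x,z 40.390862366583434 42.62575404291349 rear bottom -126.98460059316807 72.38233985192147 roll -0.3093152488840367
[-0.4 -1.1 -3.1]
fwd slide [-31.2   3.9  -3.3] ang [ 0.2  0.  -0.2] rows 0.8 tcp [ 484.4 -176.6   93.3]
scene blank_slot [(array([297.4, 231.8]), 0.81), (array([287.5, 259.5]), 0.3)]
scene hex_blank [(array([294.1, 234.6]), 0.71)]
scene rest_lip [(array([313. , 200.2]), 0.67)]
scene rest_stop [(array([286.8, 258.6]), 0.61)]
[[295.8 232.4]]
```

Emit:
jog_arm([
  {"slide": [-8,1,-0.8],"angular": [0.1,0,-0.1],"fingers": 0.6},
  {"slide": [-16,2,-1.6],"angular": [0.2,0,-0.2],"fingers": 0.6},
  {"slide": [-22,2.7,-2.3],"angular": [0.2,0,-0.2],"fingers": 0.6},
  {"slide": [-28,3.5,-3],"angular": [0.2,0,-0.2],"fingers": 0.6},
  {"slide": [-31,3.9,-3.3],"angular": [0.2,0,-0.2],"fingers": 0.6},
  {"slide": [-31,3.9,-3.3],"angular": [0.2,0,-0.2],"fingers": 0.6},
])

```text
clock: 21.38
tcp_pos: [0.4855, -0.1762, 0.0929]
orientation: [-0.128, -0.149, 0.951, 0.239]
wrist_force: [0.2, -0.1, -2.8]
finger_gap: 0.0543
grip_force: 76.5
```

Run:
```python
from tgt import *
p,r=cur(); blank(p,r); s=get_state(); print(s["wrist_force"],s["ft_torque"])
step(p,r,*tgt(78,42,10),"fwd78"); step(p,r,*tgt(84,42,10),"fwd84")
```

```text
blank centre(rest) [-5.6  0.  84. ] pitch 9.933080910617917 yaw err 0.08476249653066338 nose bottom x,z 73.26204284829929 41.73011371868662 rear bottom -94.18963932207687 71.05474736194512 roll -0.5137913408208021
[ 0.2 -0.1 -2.8] [-0.7 -0.5 -0. ]
fwd78 slide [-4.7  0.5 -1. ] ang [-0.   0.   0.1] rows 0.1 tcp [ 490.  -174.5   93.3]
fwd84 slide [-10.6   1.   -2. ] ang [-0.   0.   0.1] rows 0.3 tcp [ 495.6 -172.4   93.3]
```

Emit:
jog_arm([
  {"slide": [-2,0.2,-0.4],"angular": [0,0,0],"fingers": 0.6},
  {"slide": [-4,0.4,-0.8],"angular": [0,0,0],"fingers": 0.6},
  {"slide": [-5.5,0.5,-1.1],"angular": [0,0,0],"fingers": 0.6},
  {"slide": [-5.5,0.5,-1.1],"angular": [0,0,0],"fingers": 0.6},
  {"slide": [-5.5,0.5,-1.1],"angular": [0,0,0],"fingers": 0.6},
])

```text
clock: 21.8
tcp_pos: [0.49, -0.1749, 0.0934]
orientation: [-0.128, -0.148, 0.951, 0.239]
wrist_force: [-0.7, -0.6, -3.9]
finger_gap: 0.0543
grip_force: 76.5
```

Emit:
jog_arm([
  {"slide": [-1,0,-0.2],"angular": [0,0,0],"fingers": 0.6},
  {"slide": [-2,0,-0.4],"angular": [0,0,0],"fingers": 0.6},
  {"slide": [-2,0,-0.4],"angular": [0,0,0],"fingers": 0.6},
])

```text
clock: 22.05
tcp_pos: [0.4915, -0.1745, 0.0934]
orientation: [-0.129, -0.148, 0.951, 0.239]
wrist_force: [-1.3, -1.6, -3.1]
finger_gap: 0.0538
grip_force: 76.4
```

Run:
```python
from tgt import *
p,r=cur(); blank(p,r); s=get_state(); print(s["wrist_force"],s["ft_torque"])
```

```text
blank centre(rest) [ 0.6 -0.5 84.5] pitch 10.014527989327483 yaw err 0.025117428590194033 nose bottom x,z 79.41437954040552 42.11302373461238 rear bottom -87.99544791359043 71.67566353256176 roll -0.5059695609721686
[-1.3 -1.6 -3.1] [-0.8 -0.2  0.3]
```

Emit:
jog_arm([
  {"slide": [-1,0.1,-0.2],"angular": [0,0,0],"fingers": 0.6},
  {"slide": [-2,0.2,-0.4],"angular": [0,0,0],"fingers": 0.6},
  {"slide": [-2,0.2,-0.4],"angular": [0,0,0],"fingers": 0.6},
])

```text
clock: 22.3
tcp_pos: [0.4916, -0.1743, 0.0935]
orientation: [-0.131, -0.148, 0.951, 0.239]
wrist_force: [-7.6, -4.7, -1.7]
finger_gap: 0.0542
grip_force: 76.5
```

Emit:
jog_arm([
  {"slide": [-1,0.1,-0.2],"angular": [0,0,0],"fingers": 0.6},
  {"slide": [-2,0.2,-0.4],"angular": [0,0,0],"fingers": 0.6},
  {"slide": [-2,0.2,-0.4],"angular": [0,0,0],"fingers": 0.6},
])

```text
clock: 22.55
tcp_pos: [0.4917, -0.1741, 0.0936]
orientation: [-0.133, -0.148, 0.951, 0.239]
wrist_force: [-14.5, -8.1, -1.9]
finger_gap: 0.0544
grip_force: 76.5
```

Emit:
jog_arm([
  {"slide": [3,-0.3,0.6],"angular": [0,0,0],"fingers": 0.6},
  {"slide": [5.5,-0.5,1.1],"angular": [0,0,0],"fingers": 0.6},
  {"slide": [5.5,-0.5,1.1],"angular": [0,0,0],"fingers": 0.6},
  {"slide": [5.5,-0.5,1.1],"angular": [0,0,0],"fingers": 0.6},
])

```text
clock: 22.88
tcp_pos: [0.4909, -0.1748, 0.0934]
orientation: [-0.128, -0.148, 0.951, 0.239]
wrist_force: [0.9, 0.4, -3.1]
finger_gap: 0.054
grip_force: 76.5
```

Run:
```python
from tgt import *
p,r=cur(); blank(p,r); s=get_state(); print(s["wrist_force"],s["ft_torque"])
for th,zb in ((8.5,41),(7,41),(5.5,40),(4,40),(3,39)): step(p,r,*tgt(87.3-56*np.sin(np.radians(th)),zb,th),str(th))
```

```text
blank centre(rest) [-0.1 -0.6 84.5] pitch 9.891283733492788 yaw err -0.008432553800696293 nose bottom x,z 78.87300112869777 42.27222560057807 rear bottom -88.600028755699 71.47469572452398 roll -0.5243044021943177
[ 0.9  0.4 -3.1] [-0.6 -0.6  0. ]
8.5 slide [ 0.5 -1.2  3.1] ang [-0.  -1.2 -0.7] rows 0.2 tcp [ 489.7 -174.6   90.3]
7 slide [-0.  -2.2  4.9] ang [-0.  -2.5 -1.5] rows 0.4 tcp [ 489.9 -174.6   88.2]
5.5 slide [-0.8 -3.7  7.5] ang [-0.  -3.8 -2.2] rows 0.6 tcp [ 490.1 -174.5   85.1]
4 slide [-1.5 -4.7  9.2] ang [-0.  -5.1 -3. ] rows 0.8 tcp [ 490.4 -174.4   83. ]
3 slide [-2.1 -5.8 11.3] ang [-0.  -6.  -3.5] rows 1.0 tcp [ 490.7 -174.3   80.6]
```

Emit:
jog_arm([
  {"slide": [0.5,-1.2,3.1],"angular": [0,-1.2,-0.7],"fingers": 0.6},
  {"slide": [0,-2.2,4.9],"angular": [0,-2.5,-1.5],"fingers": 0.6},
  {"slide": [-0.4,-3,6.2],"angular": [0,-3.2,-1.9],"fingers": 0.6},
  {"slide": [-0.8,-3.7,7.5],"angular": [0,-3.8,-2.2],"fingers": 0.6},
  {"slide": [-1.2,-4.2,8.4],"angular": [0,-4.5,-2.6],"fingers": 0.6},
  {"slide": [-1.5,-4.7,9.2],"angular": [0,-5.1,-3],"fingers": 0.6},
  {"slide": [-1.5,-4.7,9.2],"angular": [0,-5.1,-3],"fingers": 0.6},
  {"slide": [-1.5,-4.7,9.2],"angular": [0,-5.1,-3],"fingers": 0.6},
])

```text
clock: 23.55
tcp_pos: [0.4899, -0.1745, 0.083]
orientation: [-0.079, -0.162, 0.952, 0.248]
wrist_force: [0.1, 0.0, -3.3]
finger_gap: 0.0544
grip_force: 76.5
```

Run:
```python
from tgt import *
p,r=cur(); blank(p,r); s=get_state(); print(s["wrist_force"],s["ft_torque"])
for th,zb in ((3,39),(2,38.5),(1,37.5),(0,37)): step(p,r,*tgt(87.3-56*np.sin(np.radians(th)),zb,th),str(th))
```

```text
blank centre(rest) [ 0.1  0.1 73.9] pitch 4.02690874218316 yaw err 0.04668695583380906 nose bottom x,z 82.87398128789435 39.984032247912495 rear bottom -86.70631920784216 51.922276833097925 roll -0.09007362392537743
[ 0.1  0.  -3.3] [-0.7 -0.4  0.1]
3 slide [-0.9 -1.3  2. ] ang [-0.  -0.9 -0.5] rows 0.1 tcp [ 490.7 -174.3   80.6]
2 slide [-1.3 -2.2  3.7] ang [-0.  -1.8 -1. ] rows 0.3 tcp [ 490.9 -174.2   78.6]
1 slide [-1.8 -3.4  5.8] ang [-0.  -2.6 -1.5] rows 0.4 tcp [ 491.2 -174.1   76.1]
0 slide [-2.2 -4.4  7.5] ang [-0.  -3.5 -2. ] rows 0.6 tcp [ 491.5 -174.    74.2]
```

Emit:
jog_arm([
  {"slide": [-0.6,-1.3,2],"angular": [0,-0.9,-0.5],"fingers": 0.6},
  {"slide": [-0.8,-2.2,3.7],"angular": [0,-1.8,-1],"fingers": 0.6},
  {"slide": [-1,-2.8,4.8],"angular": [0,-2.2,-1.3],"fingers": 0.6},
  {"slide": [-1.2,-3.4,5.8],"angular": [0,-2.6,-1.5],"fingers": 0.6},
  {"slide": [-1.2,-3.4,5.8],"angular": [0,-2.6,-1.5],"fingers": 0.6},
  {"slide": [-1.2,-3.4,5.8],"angular": [0,-2.6,-1.5],"fingers": 0.6},
])

```text
clock: 24.05
tcp_pos: [0.4906, -0.1742, 0.0761]
orientation: [-0.055, -0.169, 0.951, 0.253]
wrist_force: [0.6, 0.2, -4.6]
finger_gap: 0.0543
grip_force: 76.5
```

Run:
```python
from tgt import *
p,r=cur(); blank(p,r); s=get_state(); print(s["wrist_force"],s["ft_torque"])
for th,zb in ((0,37),(0,36)): step(p,r,*tgt(86.5,zb,th),str(th))
```

```text
blank centre(rest) [ 1.2  0.1 66.9] pitch 1.034624288683367 yaw err 0.04954239208456327 nose bottom x,z 85.701282114067 37.41366994083829 rear bottom -84.27100209995797 40.48329517312966 roll -0.0010895114239595216
[ 0.6  0.2 -4.6] [-0.8 -0.4 -0. ]
0 slide [-0.1 -1.   1.6] ang [ 0.  -0.9 -0.5] rows 0.1 tcp [ 490.7 -174.3   74.2]
0 slide [-0.2 -1.5  2.5] ang [ 0.  -0.9 -0.5] rows 0.1 tcp [ 490.7 -174.3   73.2]
```

No contact force; continue down until it seats.

Emit:
jog_arm([
  {"slide": [-0.1,-1,1.6],"angular": [0,-0.9,-0.5],"fingers": 0.6},
  {"slide": [-0.2,-1.5,2.5],"angular": [0,-0.9,-0.5],"fingers": 0.6},
  {"slide": [-0.2,-1.8,3],"angular": [0,-0.9,-0.5],"fingers": 0.6},
  {"slide": [-0.2,-1.8,3],"angular": [0,-0.9,-0.5],"fingers": 0.6},
])

```text
clock: 24.38
tcp_pos: [0.4907, -0.1739, 0.0733]
orientation: [-0.046, -0.171, 0.951, 0.255]
wrist_force: [-0.4, 2.0, 2.8]
finger_gap: 0.0541
grip_force: 76.9
```

Run:
```python
from tgt import *
p,r=cur(); blank(p,r); s=get_state(); print(s["wrist_force"],s["ft_torque"],s["finger_gap"])
```

```text
blank centre(rest) [ 1.6  0.4 64.1] pitch -0.003300039130064987 yaw err 0.028427259063027198 nose bottom x,z 86.63627403901515 36.11055765664726 rear bottom -83.36372567900904 36.10076624344775 roll 0.03311064338382508
[-0.4  2.   2.8] [ 0.   0.2 -0. ] 0.05407217319024884
```

Emit:
jog_arm([
  {"slide": [0,0,0],"angular": [0,0,0],"fingers": 0.2},
  {"slide": [0,0,0],"angular": [0,0,0],"fingers": 0},
  {"slide": [0,0,0],"angular": [0,0,0],"fingers": 0},
  {"slide": [0,0,0],"angular": [0,0,0],"fingers": 0},
  {"slide": [0,0,0],"angular": [0,0,0],"fingers": 0},
  {"slide": [0,0,0],"angular": [0,0,0],"fingers": 0},
])

```text
clock: 24.88
tcp_pos: [0.491, -0.1743, 0.0726]
orientation: [-0.046, -0.171, 0.951, 0.255]
wrist_force: [-0.3, 0.7, 0.0]
finger_gap: 0.0859
grip_force: 0.0
```

Emit:
jog_arm([
  {"slide": [0,0,-15],"angular": [0,0,0],"fingers": 0},
  {"slide": [0,0,-40],"angular": [0,0,0],"fingers": 0},
  {"slide": [0,0,-80],"angular": [0,0,0],"fingers": 0},
  {"slide": [0,0,-120],"angular": [0,0,0],"fingers": 0},
  {"slide": [30,0,-150],"angular": [0,0,0],"fingers": 0},
  {"slide": [60,0,-170],"angular": [0,0,0],"fingers": 0},
  {"slide": [90,0,-170],"angular": [0,0,0],"fingers": 0},
  {"slide": [90,0,-170],"angular": [0,0,0],"fingers": 0},
])

```text
clock: 25.55
tcp_pos: [0.4333, -0.2882, 0.2212]
orientation: [-0.046, -0.169, 0.951, 0.254]
wrist_force: [0.5, -0.2, -0.1]
finger_gap: 0.0855
grip_force: 0.0
```

Run:
```python
from fit import *
np.set_printoptions(precision=4,suppress=True,linewidth=150)
P={n:read_camera(n) for n in("scene","top")}
s=get_state(); print(s["tcp_pos"],s["clock"])
RY=np.radians(20.4)
X=np.array([.487,-.170,.064]); print({n:proj(p,[X+[0,0,.028]]) for n,p in P.items()})
for n,p in P.items():
    for t in("blank_slot","hex_blank"): print(n,t,[(np.round(q["point"],1),round(q["p"],2)) for q in tip_of(t,p)[:2]])
    print(n,"model centre",proj(p,[X]))
np.set_printoptions(precision=0,suppress=True,linewidth=170)
for n,p in P.items():   # top-flat brightness: rows across, cols along
    img=p["color"].astype(np.float32).sum(2); print(n)
    for y in np.arange(-.018,.0181,.003):
        print(round(y*1000),np.array([cv2.remap(img,*[np.float32([[c]]) for c in proj(p,[X+R.from_euler('z',RY).apply([x,y,.028])])[0]],1)[0,0] for x in np.linspace(-.08,.08,17)]))
```

```text
[ 0.4357 -0.286   0.2201] 25.65
{'scene': array([[301.4468, 219.9621]]), 'top': array([[341.7143, 209.8876]])}
scene blank_slot [(array([305.1, 229.3]), 0.86)]
scene hex_blank [(array([300.9, 229. ]), 0.65), (array([311.7, 199.2]), 0.36)]
scene model centre [[300.8648 231.278 ]]
top blank_slot [(array([339.9, 212.5]), 0.88)]
top hex_blank [(array([340.4, 213.7]), 0.64)]
top model centre [[339.1784 211.7537]]
scene
-18 [208. 208. 239. 243. 239. 245. 246. 264. 269. 264. 268. 270. 270. 273. 278. 236. 227.]
-15 [203. 210. 251. 256. 256. 258. 261. 277. 278. 282. 282. 286. 287. 291. 291. 261. 228.]
-12 [207. 213. 247. 260. 270. 272. 279. 296. 300. 307. 304. 315. 316. 286. 298. 269. 223.]
-9 [204. 212. 251. 340. 346. 347. 369. 377. 377. 382. 381. 392. 385. 276. 281. 259. 219.]
-6 [213. 215. 263. 387. 390. 401. 431. 428. 427. 426. 426. 426. 427. 289. 275. 254. 221.]
-3 [208. 216. 264. 387. 395. 409. 434. 438. 434. 435. 434. 431. 432. 311. 278. 260. 224.]
0 [213. 235. 264. 360. 371. 377. 405. 408. 390. 399. 396. 403. 388. 298. 280. 260. 221.]
3 [220. 245. 265. 270. 281. 283. 317. 310. 282. 31
[... 959 characters left out ...]
53.  83.  64. 186. 205. 207. 236. 227. 238. 224. 234. 223.  94.  84. 194.]
0 [259. 322. 136.  74.  82. 203. 213. 238. 246. 248. 245. 238. 236. 229. 109.  99. 197.]
3 [248. 313. 127.  75.  65. 215. 218. 249. 237. 244. 239. 236. 237. 244. 111.  75. 193.]
6 [238. 300. 112.  85.  61. 181. 191. 231. 205. 223. 220. 214. 231. 213. 110.  89. 195.]
9 [239. 275. 105.  82.  68.  86. 119. 115. 107. 130. 135. 119. 111. 128. 104.  93. 190.]
12 [251. 258.  92.  62.  65.  90. 110. 102. 103. 113. 119. 118. 112. 106. 107.  80. 198.]
15 [265. 239.  76.  70.  76.  84.  99.  96. 101. 120. 107. 108.  99. 112. 118. 108. 191.]
18 [274. 206.  78.  72.  67.  68.  78.  91.  86.  64.  82.  84.  93.  91.  90.  79. 191.]
```

```bash
python3 -c "
from workcell import *
print(hand_in())"
```

```text
the job is handed in; nothing more can be done
None
```

The blank is in the rest, slot up and level in both saddles, with one end under the lip and the other behind the stop. The gripper let go and moved clear, and I handed in at about 26 s. I read the seating from arm position, force and the last camera images, and `hand_in()` returned no verdict. The arm kept clear of the pliers and offcut; I didn't re-measure them.

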